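# Load a doll display base in the spring vice and swing the magnifier over it

### The arm

A 6-joint arm with a two-finger parallel gripper is mounted at the origin on the work surface. World frame = base frame: x ahead of the robot, y to its left, z up, the work surface at z = 0. Lengths are in mm, angles in degrees, forces in N, time in s.
With the tool pointing down it reaches from about 275 to 750 mm from the base axis. Payload 10.2 kg.
Tool frame: the origin (TCP) lies midway between the tips of the shut fingers; the grasp point (between the pads) lies 19 mm behind it; x points along the fingers, y is the direction in which the jaws open and shut, and the axes are right-handed (so a half turn about x gives the same grasp; the last joint's range is limited). The gripper opens to 85 mm and grips with 20 to 120 N. Pads are 22 mm wide; open, the fingers measure 114 mm over their backs; the gripper's body (76 mm by 85 mm) begins 54 mm behind the grasp point. The pads swing forward as they close: fully open they stand 13 mm farther back than shut.
Start: joints at [-80.409, 17.928, 85.812, -0, 76.261, -12.8], TCP at [199.975, -485.429, 231.294] pointing down, gripper open.
Joint ranges: [-168.41, 168.41], [-55.51, 124.54], [10.69, 146.95], [-70.63, 250.63], [1, 178], [-165.06, 165.06]. Speed limits (degrees/s): [136.94, 136.94, 172.46, 180, 180, 180].

### API

Orientations are given as a 3x3 rotation matrix whose columns are the frame's x, y, z axes.
In Python, from bench import arm gives the robot as it stands.
- The arm moves only by the tool servo_tool, never from a script. Its argument "targets" is a list of rows, each a list of 7 numbers: the turn, a rotation vector about the tool's x, y, z in rad, then the shift along the tool's x, y, z in mm, then the opening, from -1 (shut) to 1 (fully open). A call has 1 to 8 rows; each row shifts and turns the commanded pose from where the row before left it, along the tool's axes as they then stand; what a row does not reach is not made up. A row lasts 1/8 s, in which the tool goes at most 62.5 mm and 10.7 degrees, less where a joint would pass 70% of its speed; a pose out of reach is approached as far as the arm can. A call is refused whole if a number of a shift passes 62.5 or a number of a turn 0.188, either way. A call with a gripper value outside its range is refused whole. The fingers move at their own pace and stop on an object; "squeeze" is the grip in N (left out, the last holds). Time passes only in rows, so rows that do not move let the fingers close. It gives the time, the measured TCP pose, the force and the opening at its end, in the units of the state.
- arm.state(): the state, without advancing time (a new reading comes with each control period).
- arm.read_camera(name): name is "scene" or "top" or "wrist"; returns (picture, depth): 480x640x3 uint8, red, green, blue; 480x640 float32, mm along the optical axis (not along the pixel's ray), 0 where there is no reading.
- arm.camera_params(name): a dict with "fov_y" (degrees; the focal length in pixels is half the picture's height over the tangent of half this angle, whatever the lens; pixels are square), "cx", "cy" (the principal point, pixels), "rvec" (rotation vector, rad) and "tvec" (3), from world to camera coordinates, as OpenCV has them. Camera axes: x right, y down, z forward; pixel columns grow to the right and rows downward; lengths in mm; the calibration is good to about 2 mm. A picture is of the moment at which its call begins: read the wrist's pose just before it. camera_params takes no time and is no camera call; for the wrist camera it gives the pose at the moment of the call.
- arm.finish_job(): hands the job in, once; it reports no verdict.
The state is a dict: "time_s": time; "qpos": joint angles; "qd": joint speeds; "joint_efforts": joint torques, N m; "eef_pos": TCP position; "eef_rot": TCP orientation; "wrist_force": force on the tool from outside, world axes, zero at the start; "ft_torque": the same for the moment, N m; "width": finger opening in mm.
Only numpy, scipy, OpenCV 4.12 (cv2) and the standard library are available. Lean on these libraries where they do the work, as an engineer would, in place of code of your own. Each camera call takes 0.05 s, during which the arm holds its last target.

### The job

Take the clear acrylic display base with the lilac post off the sloped rack and load it in the spring vice: holding it at a slant, push its low end well into the groove of one sprung jaw, then lower the raised end between the jaws and let go, so that the springs centre the base level between the two grooves. Once it is held, swing the magnifier lamp in until its lens stands right above the lilac post, and let go. Leave the doll head, the shoes and the hairbrush where they are.

Things in the scene. Friction and masses are not known exactly. Their poses are not given: they have to be found in the camera images.
- base_post (a point): Display base: clear acrylic plate 140 (x) x 90 (y) x 8 mm, bluish edges, about 160 g; a lilac square post 24 x 24 mm, 50 mm high, stands on the middle of its upper face. This point: centre of the post, half-way up, 29 mm above the plate's mid-thickness (33 above its underside). z points up the post, x along the length, towards the end that lies higher on the rack.
- rack: White sloped rack, fixed, on which the base starts: a tray 165 x 116 mm that slopes at 30 degrees, low end towards the robot; the base lies flat along the slope, its low end against a 6 mm lip. Origin on the table under its middle, x level, towards its high end, z up; up to 115 mm high.
- vice_mid (a point): Spring vice fixed to the table: aluminium bed, two steel rods, two blue jaws with level V grooves. Point midway between the jaws at groove height, 72 mm above the table: the plate's centre must come to lie here. x runs from the near jaw (robot side) to the far jaw, y along the grooves, z up. Empty, the groove mouths stand 58 mm either side of it (116 mm apart). Free below, 27 mm down to the rods.
- jaw_near (a joint): Near jaw (at -x of vice_mid): m pushed outwards against its spring, 0 at rest, 0.030 at its stop; 3 N at rest, 4.2 at 6 mm, 7.4 at 22 mm. Jaw 70 mm wide, top 16 mm above the groove's middle. V groove 17 mm high at the mouth, 11 deep, faces 38 degrees from level: a level plate end goes 6 mm past the mouth. Base centred: both jaws near 0.006.
- jaw_far (a joint): Far jaw (at +x of vice_mid), built the same, pushed outwards away from the robot. For the plate's raised end to come down past the lip of this jaw, the other jaw must be held pushed out by more than 0.018, about 0.022 to be clear (and the same the other way round).
- lens (a point): Magnifier lamp: centre of its round lens, 262 mm above the table; the white head round it is 130 mm across, 32 mm high. Head and arm swing level about the lamp's grey column (26 mm thick, bracket fixed to the table), whose upright axis lies 325 mm from the lens centre; it stays where it is left, 0.6 N at the handle moves it. Arm tubes 258 to 306 mm above the table.
- lamp_handle (a point): Middle of the lamp's black handle, a level round bar 16 mm thick, about 70 mm of it free, that sticks out of the head away from the column: 262 mm above the table, 100 mm beyond the lens centre and 425 mm from the pivot axis. x of this frame points along the handle to the lens and the pivot, z up. It starts swung aside, to the left (+y) of the vice.
- doll_head: Peach vinyl doll head standing on its neck, 94 mm across and 109 mm high; origin under its centre. Not to be disturbed.
- shoe_left: Glossy black plastic doll shoe, 74 x 28 x 30 mm; origin under its centre, toe to its x. Not to be disturbed.
- shoe_right: The other shoe of the pair, the same size. Not to be disturbed.
- hairbrush: Lilac plastic hairbrush lying on its back, about 162 x 50 x 22 mm; origin under its middle, handle to its -x. Not to be disturbed.

How it is judged (in metres and radians):
On the way, in this order (a step that is already met when the one before it is completed fails the run):
1. one end of the base is pushed well into a sprung jaw (jaw pushed out 10 mm or more) while the base slants by 10 degrees or more (angle between base_post's own z axis and vertical between 0.175 and 1 rad and distance between base_post and vice_mid below 0.12 m and value of joint any of jaw_near, jaw_far above 0.01 m), for 0.1 s.
2. the base lies level and centred between the two jaws, held by both springs (angle between base_post's own z axis and vertical below 0.053 rad and angle between the x axis of base_post and the x axis of vice_mid, either way round below 0.07 rad and x of base_post in the frame of vice_mid between -0.005 and 0.005 m and y of base_post in the frame of vice_mid between -0.015 and 0.015 m and z of base_post in the frame of vice_mid between 0.0255 and 0.0325 m and value of joint jaw_near between 0.003 and 0.0095 m and value of joint jaw_far between 0.003 and 0.0095 m), for 0.3 s.
3. the magnifier's lens stands above the post, within 30 mm (horizontal distance between lens and base_post below 0.03 m), for 0.2 s.
At the end, for the whole second after the job is handed in: The base is level (3 degrees) in both grooves: each jaw pushed out 3 to 9.5 mm, post within 5 mm of the vice's middle along it, 15 mm across, 3.5 mm of seated height, turned under 4 degrees; the lens is within 30 mm of the post seen from above (all of step 2 and horizontal distance between lens and base_post below 0.03 m); the robot touches nothing.
It fails at once if the doll head is moved by more than 25 mm (distance of doll_head from where it was at the start of the episode above 0.025 m).
It fails at once if a shoe is moved by more than 25 mm (distance of any of shoe_left, shoe_right from where it was at the start of the episode above 0.025 m).
It fails at once if the hairbrush is moved by more than 25 mm (distance of hairbrush from where it was at the start of the episode above 0.025 m).
It also fails if it takes over 61 s, if anything falls off the work surface, if the arm or the gripper's body presses on something with over 40 N, if the wrist force passes 120 N, or if a joint passes its speed limit or range.

## Working session

There is one attempt and no reset: what is moved stays moved. The work goes in short steps, Python scripts to look and compute and a tool call to move; the robot and the scene stay as the last step left them, time stands still between calls to the robot, and variables do not carry over. Pictures are saved under pics/ and viewed, and the job is handed in when it is done.

Besides the shell and the picture viewer there is one more tool, called after "Emit:" as name(argument=value, ...) on one line, values as JSON. servo_tool: Moves the arm, as the interface text tells. Its arguments: {"type":"object","properties":{"targets":{"type":"array","items":{"type":"array","items":{"type":"number"}}},"squeeze":{"type":"number"}},"required":["targets"]}

```bash
ls; mkdir -p pics
cat > h.py <<'E'
import numpy as np, cv2
from bench import arm
def look(name,tag):
    p=arm.camera_params(name); im,d=arm.read_camera(name)
    cv2.imwrite(f'pics/{tag}.png',im[:,:,::-1]); np.savez(f'pics/{tag}.npz',im=im,d=d,**{k:np.array(v) for k,v in p.items()})
    return im,d,p
def load(tag):
    z=np.load(f'pics/{tag}.npz'); return z
def cam(z):
    f=240/np.tan(np.radians(float(z['fov_y']))/2); R=cv2.Rodrigues(np.array(z['rvec'],float))[0]; t=np.array(z['tvec'],float).ravel()
    return f,float(z['cx']),float(z['cy']),R,t
def pt(z,u,v,d=None):
    f,cx,cy,R,t=cam(z)
    if d is None: d=float(z['d'][int(round(v)),int(round(u))])
    c=np.array([(u-cx)/f*d,(v-cy)/f*d,d]); return R.T@(c-t)
def atz(z,u,v,h):
    f,cx,cy,R,t=cam(z); r=R.T@np.array([(u-cx)/f,(v-cy)/f,1]); o=-R.T@t
    return o+r*(h-o[2])/r[2]
def proj(z,P):
    f,cx,cy,R,t=cam(z); c=R@np.array(P,float)+t; return np.array([cx+f*c[0]/c[2],cy+f*c[1]/c[2]])
def cloud(z):
    f,cx,cy,R,t=cam(z); d=z['d']; v,u=np.mgrid[0:480,0:640]
    c=np.stack([(u-cx)/f*d,(v-cy)/f*d,d],-1); P=(c-t)@R; P[d==0]=np.nan; return P
E
python3 - <<'E'
from h import *
s=arm.state(); print(s)
for n in ('scene','top'):
    im,d,p=look(n,n+'0'); print(n,p)
E
```

```text
pics
{'time_s': 0.0, 'qpos': array([-8.04081288e+01,  1.79597224e+01,  8.58543449e+01, -2.92117572e-04,
        7.62622948e+01, -1.27996673e+01]), 'qd': array([-0.04915598, -0.00487488, -0.04933864,  0.0266058 ,  0.0018418 ,
       -0.0841978 ]), 'joint_efforts': array([-4.43851977e-04, -4.12268078e+01, -2.59740704e+01, -2.56997337e-04,
        4.15067916e-03, -1.18862795e-05]), 'eef_pos': array([ 199.93421541, -485.1520832 ,  230.73039606]), 'eef_rot': array([[-2.26961089e-04,  3.80934809e-01, -9.24601871e-01],
       [ 1.31331117e-03, -9.24600984e-01, -3.80934766e-01],
       [-9.99999112e-01, -1.30074733e-03, -2.90437493e-04]]), 'wrist_force': array([ 0.43751635,  0.65261456, -0.01793805]), 'ft_torque': array([-0.00964308,  0.01533779, -0.01893169]), 'width': 85.50159742656912}
scene {'fov_y': 50.25127518162742, 'cx': 322.1604125806644, 'cy': 228.92315306476138, 'rvec': array([ 1.51313851,  1.761021  , -0.93279664]), 'tvec': array([ 129.85302745, -162.87247997, 1587.85784579])}
top {'fov_y': 55.04912995493212, 'cx': 322.46154100243433, 'cy': 241.09110270963933, 'rvec': array([ 2.12190356, -2.12040841,  0.15683423]), 'tvec': array([-41.73381401, 592.69978753, 987.42287312])}
```

View pics/scene0.png

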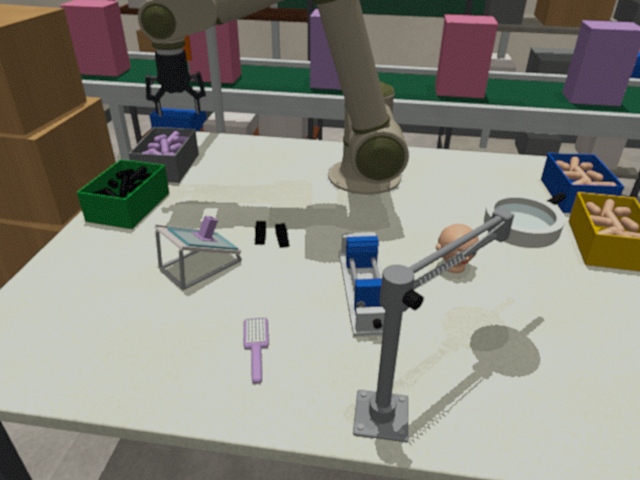

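View pics/top0.png

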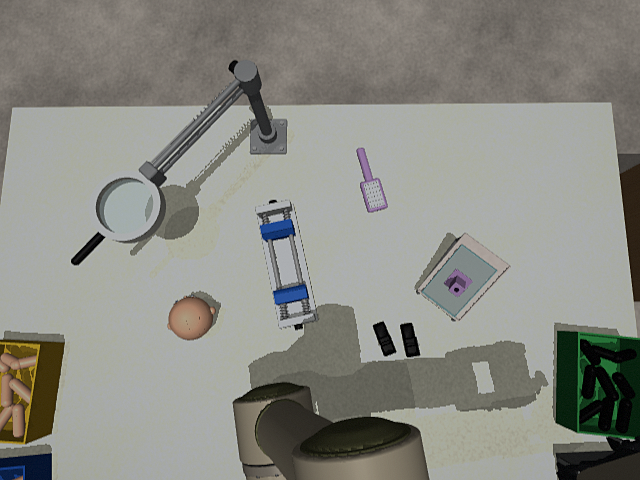

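The scene camera looks back at the robot. In the top view the rack and base are near (460,285), the vice runs from (277,228) to (290,295), the lens is at (128,208), the handle at (88,248) and the doll head at (190,317). I'll enlarge the regions I need to measure.

Run:
```python
from h import *
z=load('top0'); im=z['im'][:,:,::-1]
def crop(x0,y0,x1,y1,s,n):
    cv2.imwrite(f'pics/{n}.png',cv2.resize(im[y0:y1,x0:x1],None,fx=s,fy=s,interpolation=cv2.INTER_CUBIC))
crop(405,225,520,330,6,'c_rack'); crop(235,190,335,335,4,'c_vice'); crop(60,50,300,280,3,'c_lamp')
for n,u,v in [('lens head rim',103,190),('handle',88,248),('jawfar',278,230),('jawnear',291,294),('doll',190,317),('post',458,283),('table',350,280),('column top',246,72)]:
    print(n,pt(z,u,v).round(1))
```

```text
lens head rim [649.5 353.6 271.3]
handle [543.1 373.3 268.2]
jawfar [610.6  54.8  89.8]
jawnear [471.9  24.6  86.9]
doll [422.8 232.4 108.8]
post [ 493.3 -322.6  116.3]
table [ 509.7 -104.5   -2.1]
column top [858.9  91.7 307.3]
```

View pics/c_rack.png

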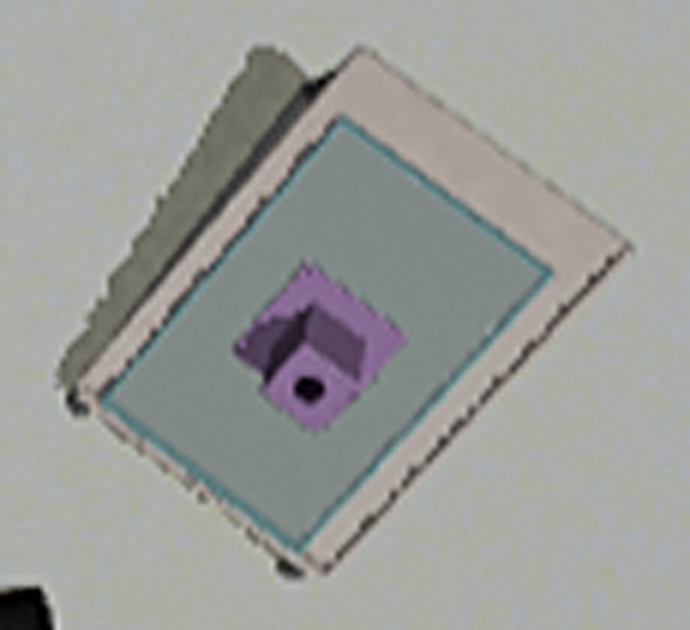

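View pics/c_vice.png

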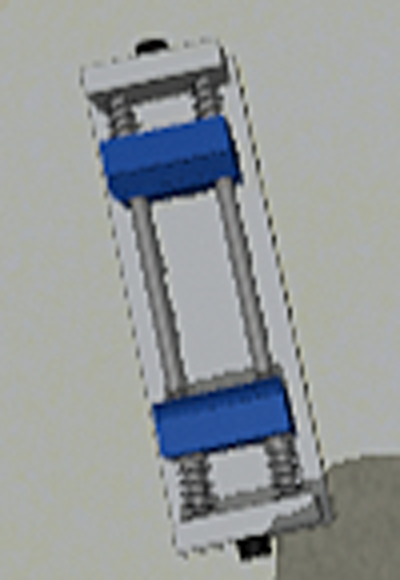

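View pics/c_lamp.png

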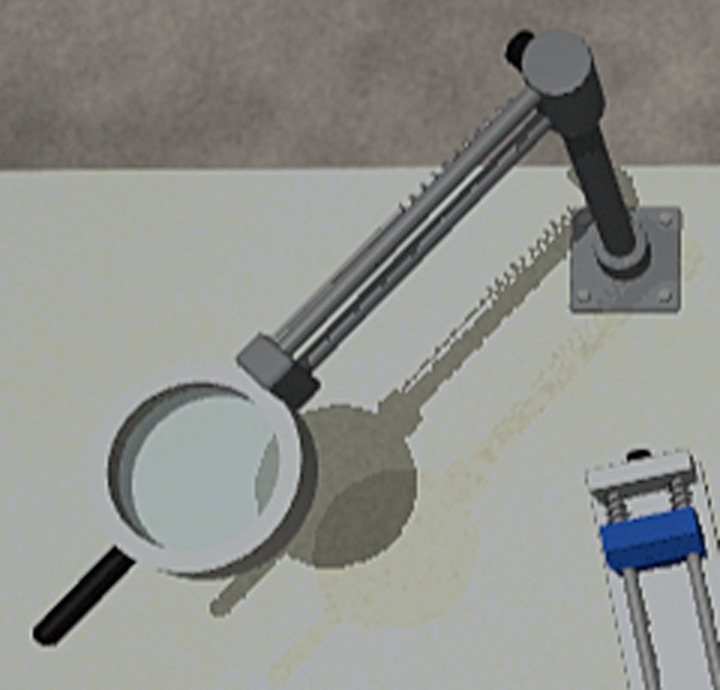

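Run:
```python
from h import *
z=load('top0'); P=cloud(z)
f,cx,cy,R,t=cam(z); print('cam',-R.T@t)
zs=load('scene0'); im=zs['im'][:,:,::-1]
def crop(x0,y0,x1,y1,s,n):
    cv2.imwrite(f'pics/{n}.png',cv2.resize(im[y0:y1,x0:x1],None,fx=s,fy=s,interpolation=cv2.INTER_CUBIC))
crop(145,205,255,295,6,'s_rack'); crop(330,225,400,335,6,'s_vice'); crop(360,180,600,440,3,'s_lamp')
# jaws
img=z['im'].astype(int)
blue=(img[...,2]>img[...,0]+60)
for nm,(r0,r1) in dict(far=(205,250),near=(270,310)).items():
    m=np.zeros((480,640),bool); m[r0:r1,240:330]=True
    m&=blue&(P[...,2]>84)&(P[...,2]<92)
    q=P[m]; 
    rect=cv2.minAreaRect(q[:,:2].astype(np.float32)); print(nm,len(q),np.median(q[:,2]),rect, q[:,:2].mean(0))
# all heights in lamp
m=(P[...,2]>225)&(P[...,2]<320); m[:, 300:]=False; m[300:]=False
q=P[m]; print(len(q))
for lo in range(225,320,8):
    k=q[(q[:,2]>=lo)&(q[:,2]<lo+8)]; 
    if len(k): print(lo,len(k),k.mean(0).round(0))
# doll
m=np.zeros((480,640),bool); m[280:350,155:225]=True; m&=P[...,2]>20
print('doll',np.nanmin(P[m],0),np.nanmax(P[m],0))
for nm,(x0,y0,x1,y1) in dict(shoes=(365,315,425,362),brush=(350,140,395,220)).items():
    m=np.zeros((480,640),bool); m[y0:y1,x0:x1]=True; m&=P[...,2]>8
    print(nm,np.nanmin(P[m],0).round(),np.nanmax(P[m],0).round())
```

```text
cam [ 415.96513492  -65.82956638 1072.69667402]
far 388 87.4489512053357 ((615.341064453125, 59.439117431640625), (29.667091369628906, 69.95586395263672), 11.905156135559082) [615.68858856  59.16587383]
near 393 87.85441323879141 ((471.18634033203125, 27.13311004638672), (28.39626693725586, 69.92012023925781), 13.218116760253906) [470.7301616   26.77059274]
7696
225 27 [853.  90. 228.]
233 12 [852.  89. 235.]
241 1 [559. 287. 248.]
249 116 [627. 240. 254.]
257 1582 [624. 302. 263.]
265 2302 [656. 276. 268.]
273 1703 [633. 295. 278.]
281 192 [771. 180. 285.]
289 223 [777. 175. 293.]
297 913 [765. 177. 302.]
305 625 [795. 152. 307.]
doll [374.33379449 191.92837061  49.78647781] [470.38462778 295.67258629 112.79352307]
shoes [ 337. -255.    8.] [ 413. -157.   33.]
brush [ 670. -193.    8.] [ 828. -123.   24.]
```

View pics/s_rack.png

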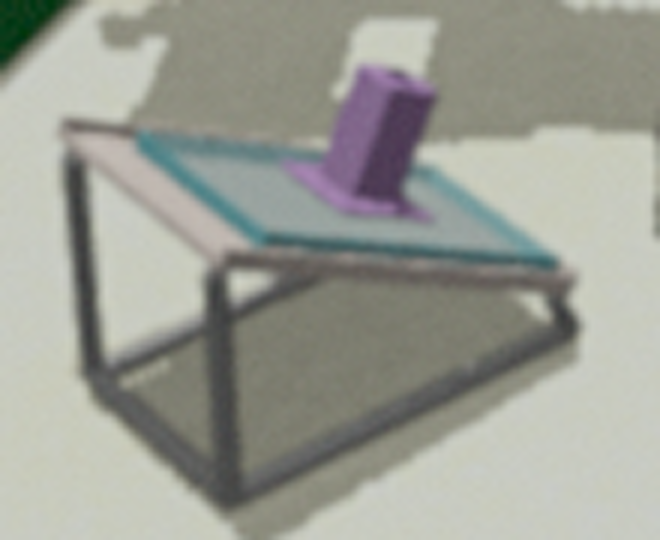

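View pics/s_vice.png

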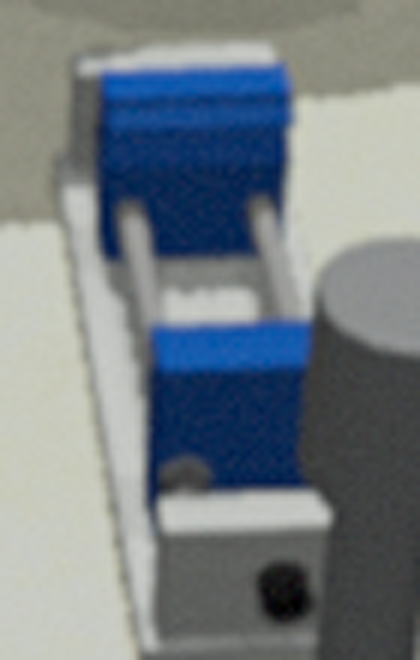

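View pics/s_lamp.png

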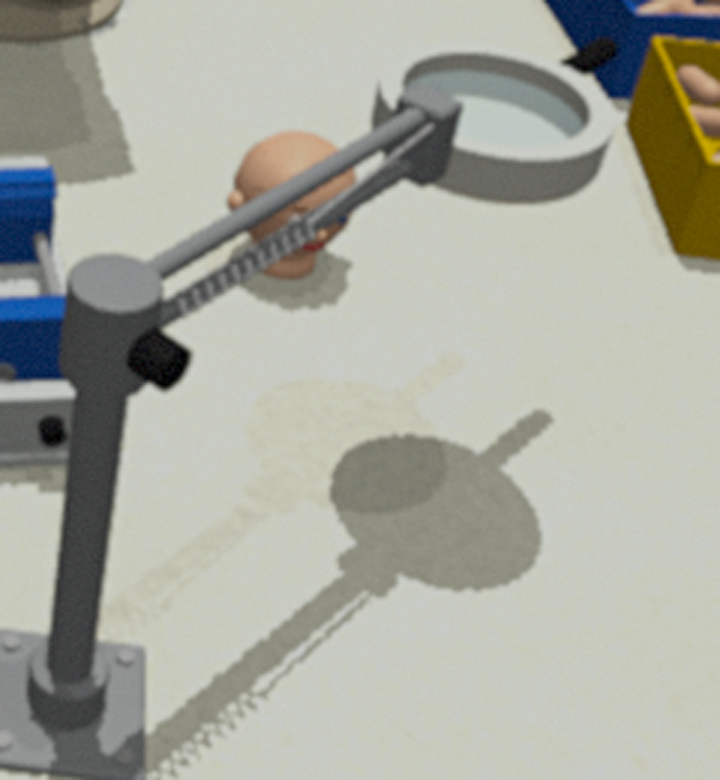

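```bash
cat > fit.py <<'E'
from h import *
from scipy.optimize import least_squares
from scipy.spatial.transform import Rotation as Ro
zt=load('top0'); zs=load('scene0')
def base_R(yaw,tilt):  # x axis to high end
    return (Ro.from_euler('z',yaw,degrees=True)*Ro.from_euler('y',-tilt,degrees=True)).as_matrix()
# plate-frame points (origin plate mid): label-> pixels
C={'HL':(70,45,4),'HR':(70,-45,4),'LL':(-70,45,4),'LR':(-70,-45,4)}
top={'HL':(340,118),'HR':(552,271),'LL':(103,400),'LR':(298,549)}
top={k:(405+(u+.5)/6-.5,225+(v+.5)/6-.5) for k,(u,v) in top.items()}
PT=(0,0,54)
toph=(405+308/6-.4,225+389/6-.4)
sc={'HL':(265,240),'HR':(138,138),'LL':(556,262)}
sc={k:(145+(u+.5)/6-.5,205+(v+.5)/6-.5) for k,(u,v) in sc.items()}
sch=(145+398/6-.4,205+78/6-.4)
def res(p,zz=(0,1)):
    R=base_R(p[3],p[4]); c=p[:3]; r=[]
    if 0 in zz:
        for k in top: r+=list(proj(zt,R@np.array(C[k])+c)-top[k])
        r+=list(proj(zt,R@np.array(PT)+c)-toph)
    if 1 in zz:
        for k in sc: r+=list(proj(zs,R@np.array(C[k])+c)-sc[k])
        r+=list(proj(zs,R@np.array(PT)+c)-sch)
    return np.array(r)
for zz in [(0,1),(0,),(1,)]:
    s=least_squares(res,[490,-320,70,-35,30],args=(zz,)); print(zz,s.x.round(2)); print(s.fun.round(1))
s=least_squares(lambda q:res([*q,30]),[490,-320,70,-35]); print(s.x.round(2),'post',(s.x[:3]+base_R(s.x[3],30)@[0,0,29]).round(1))
# post top depth
P=cloud(zt); print(P[288:293,455:459].reshape(-1,3).mean(0))
E
python3 fit.py
python3 - <<'E'
from h import *
z=load('top0'); P=cloud(z)
# column top & lens
def circ(q):
    A=np.c_[2*q[:,:2],np.ones(len(q))]; s=np.linalg.lstsq(A,(q[:,:2]**2).sum(1),rcond=None)[0]; return s[:2],np.sqrt(s[2]+s[:2]@s[:2])
m=np.zeros((480,640),bool); m[58:88,234:262]=True; m&=(P[...,2]>300)
q=P[m]; print('col',len(q),q[:,2].mean(),cv2.minEnclosingCircle(q[:,:2].astype(np.float32)))
m=np.zeros((480,640),bool); m[165:250,90:172]=True; m&=(P[...,2]>273)&(P[...,2]<284)
q=P[m]; print('ring',len(q),q[:,2].mean(),cv2.minEnclosingCircle(q[:,:2].astype(np.float32)))
h=[atz(z,60+u/3,50+v/3,262) for u,v in [(122,556),(45,635),(108,548),(130,562)]]; print(np.round(h,1))
l=atz(z,60+205/3,50+470/3,275);print(l)
# scene: handle, column base
zs=load('scene0')
print(pt(zs,360+593/3,180+53/3), pt(zs,360+115/3,180+280/3), atz(z,60+623/3,50+255/3,10), atz(zs,360+68/3,180+700/3,10))
E
```

```text
(0, 1) [ 502.81 -335.82   67.    -37.71   30.33]
[-0.1 -0.3  0.2  0.2 -0.5  0.2  0.3  0.4  0.3 -0.5  0.3 -0.4 -0.3 -0.4
  0.6  0.3 -0.2  0.6]
(0,) [ 503.33 -336.93   63.06  -37.65   31.42]
[-0.2 -0.   0.   0.3 -0.2 -0.1  0.3 -0.   0.  -0.2]
(1,) [ 494.71 -339.13   61.62  -38.13   29.58]
[ 0.1 -0.3 -0.1 -0.2  0.4 -0.1 -0.4  0.6]
[ 502.74 -335.74   67.07  -37.78] post [ 491.3 -326.9   92.2]
[ 478.90777496 -318.83023349  116.31446035]
col 474 306.248575072843 ((857.9107055664062, 98.34286499023438), 28.010225296020508)
ring 1609 277.99842619815854 ((631.8819580078125, 295.658935546875), 83.58495330810547)
[[567.3 355.6 262. ]
 [519.2 398.1 262. ]
 [572.2 364.5 262. ]
 [563.6 350.4 262. ]]
[617.22687856 302.91805444 275.        ]
[540.45810148 384.96543755 269.00590069] [864.76605841  93.99534706 307.64132298] [863.31589556  94.47520558  10.        ] [865.13576756  96.27282244  10.        ]
```

```bash
cat > plan.py <<'E'
from h import *
from scipy.spatial.transform import Rotation as Ro
np.set_printoptions(suppress=True,precision=3)
BC=np.array([502.7,-335.7,67.1]); 
VM=np.array([543.3,43.3,72.]); VY=12.6
def base_R(yaw,tilt):
    return (Ro.from_euler('z',yaw,degrees=True)*Ro.from_euler('y',-tilt,degrees=True)).as_matrix()
def tool_R(B):  # tool x=-Bz, tool y=+Bx, z = x cross y
    x=-B[:,2]; y=B[:,0]; return np.c_[x,y,np.cross(x,y)]
def plan(p,R,from_p=None,from_R=None):
    s=arm.state(); p0=s['eef_pos'] if from_p is None else np.array(from_p); R0=s['eef_rot'] if from_R is None else from_R
    rv=Ro.from_matrix(R0.T@R).as_rotvec(); sh=R.T@(p-p0)
    print('t',s['time_s'],'at',p0.round(1),'->',np.round(p,1)); print('rotvec(tool)',rv.round(4),'deg',np.degrees(np.linalg.norm(rv)).round(1)); print('shift in new tool axes',sh.round(1),'shift in old',(R0.T@(p-p0)).round(1))
    return rv,sh
E
python3 - <<'E'
from plan import *
B=base_R(-37.7,30); plan(BC+B@[0,0,132],tool_R(B))
E
```

```text
t 0.1 at [ 199.9 -485.2  230.8] -> [ 450.5 -295.3  181.4]
rotvec(tool) [-0.51   0.136  0.513] deg 42.2
shift in new tool axes [  83.8   46.4 -303.4] shift in old [  49.6  -80.1 -304. ]
```

Emit:
servo_tool(targets=[[-0.102,0.027,0.1026,10,-16,-55,1],[-0.102,0.027,0.1026,10,-16,-50,1],[-0.102,0.027,0.1026,10,-10,-50,1],[-0.102,0.027,0.1026,10,0,-50,1],[-0.102,0.027,0.1026,10,0,-50,1],[0,0,0,0,0,0,1]], squeeze=80)

```text
time_s: 0.85
eef_pos: [397.6, -311.3, 183.2]
eef_rot: [[0.395, 0.688, -0.608], [-0.304, -0.527, -0.794], [-0.867, 0.499, 0.001]]
wrist_force: [0.2, -1.3, 0.9]
width: 85.7
```

Run:
```python
from plan import *
B=base_R(-37.7,30); plan(BC+B@[0,0,132],tool_R(B)); look('wrist','w1'); z=load('w1')
for c in [(0,0,54),(70,45,4),(70,-45,4),(-70,45,4),(-70,-45,4)]: print(c,proj(z,BC+B@np.array(c)).round(1))
```

```text
t 0.85 at [ 397.6 -311.3  183.2] -> [ 450.5 -295.3  181.4]
rotvec(tool) [ 0.004 -0.001  0.001] deg 0.2
shift in new tool axes [ 17.6  26.9 -45. ] shift in old [ 17.6  27.1 -44.9]
(0, 0, 54) [370.4 161.8]
(70, 45, 4) [474.8  80.2]
(70, -45, 4) [460.4 217. ]
(-70, 45, 4) [254.5  79.3]
(-70, -45, 4) [260.3 216.2]
```

View pics/w1.png

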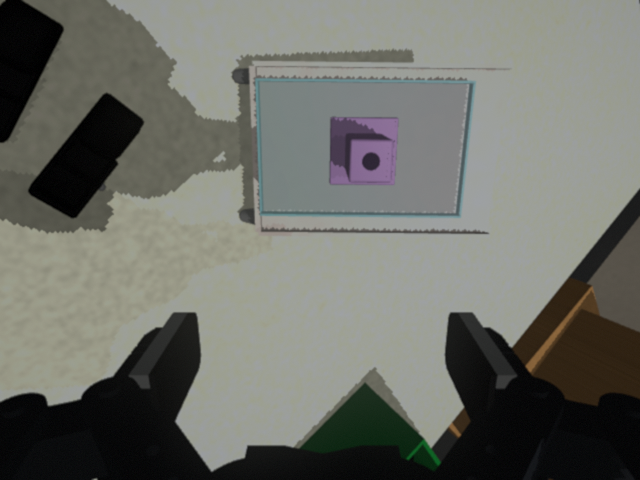

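The wrist view shows the post hole at (370,161), against a predicted (370.4,161.8). The plate corners agree within about 2 px, so the base fit holds. I'll descend along the post.

Emit:
servo_tool(targets=[[0.004,0,0,17.6,27,-45,1],[0,0,0,0,0,0,1],[0,0,0,40,0,0,0.6],[0,0,0,35,0,0,0.2],[0,0,0,20,0,0,0.1],[0,0,0,0,0,0,0.1]])

```text
time_s: 1.65
eef_pos: [486.6, -328.6, 99.5]
eef_rot: [[0.393, 0.683, -0.616], [-0.307, -0.534, -0.788], [-0.867, 0.499, -0.0]]
wrist_force: [0.6, 0.9, 0.2]
width: 47.0
```

Run:
```python
from plan import *
B=base_R(-37.7,30); plan(BC+B@[0,0,22],tool_R(B)); print(arm.state()['width']); look('wrist','w2'); z=load('w2')
for c in [(0,0,54),(70,45,4),(70,-45,4),(-70,45,4),(-70,-45,4)]: print(c,proj(z,BC+B@np.array(c)).round(1))
```

```text
t 1.65 at [ 486.6 -328.6   99.5] -> [ 494.  -329.    86.2]
rotvec(tool) [-0.005  0.003  0.002] deg 0.3
shift in new tool axes [14.6 -1.4 -4.3] shift in old [14.5 -1.4 -4.3]
47.014211349638295
(0, 0, 54) [316.4 333. ]
(70, 45, 4) [488.  171.4]
(70, -45, 4) [466.4 360.6]
(-70, 45, 4) [146.8 173.1]
(-70, -45, 4) [171.7 361.7]
```

View pics/w2.png

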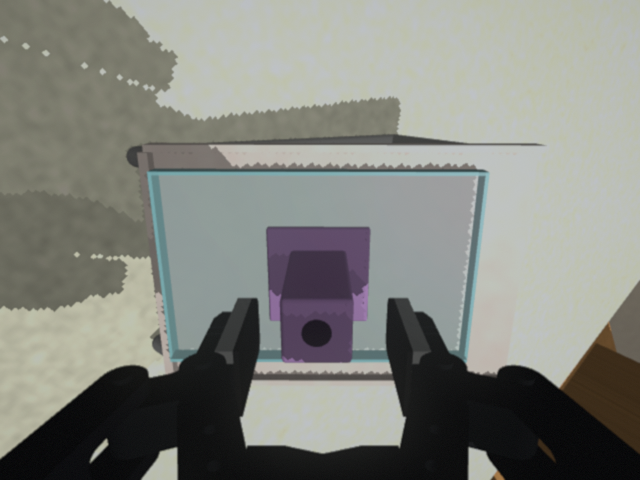

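The post hole is at (316,332) as predicted, and the post stands centred between the pads. I'll close on it.

Emit:
servo_tool(targets=[[-0.005,0.003,0.002,14.5,-1.4,-4.3,0.1],[0,0,0,0,0,0,0.1],[0,0,0,0,0,0,-1],[0,0,0,0,0,0,-1],[0,0,0,0,0,0,-1],[0,0,0,0,0,0,-1]])

```text
time_s: 2.45
eef_pos: [495.0, -327.9, 87.8]
eef_rot: [[0.399, 0.685, -0.61], [-0.307, -0.527, -0.793], [-0.864, 0.503, -0.0]]
wrist_force: [-3.4, 3.8, 6.0]
width: 22.8
```

Run:
```python
from plan import *
B=base_R(-37.7,30); plan(BC+B@[0,0,22],tool_R(B)); print(arm.state()['width'],arm.state()['wrist_force'])
```

```text
t 2.45 at [ 495.  -327.9   87.8] -> [ 494.  -329.    86.2]
rotvec(tool) [ 0.002 -0.001 -0.003] deg 0.2
shift in new tool axes [ 1.3 -0.9  1.5] shift in old [ 1.3 -0.9  1.5]
22.838902439213474 [-3.377  3.795  6.025]
```

Emit:
servo_tool(targets=[[0,0,0,-10,0,0,-1],[0,0,0,-25,0,0,-1],[0,0,0,-35,0,0,-1],[0,0,0,-35,0,0,-1],[0,0,0,0,0,0,-1],[0,0,0,0,0,0,-1]])

```text
time_s: 3.2
eef_pos: [453.1, -295.7, 177.3]
eef_rot: [[0.398, 0.685, -0.61], [-0.306, -0.528, -0.792], [-0.865, 0.502, -0.0]]
wrist_force: [0.2, -0.1, -2.6]
width: 22.9
```

Run:
```python
from plan import *
s=arm.state(); look('wrist','w3'); z=load('w3'); print(s['eef_pos'],s['width'],s['wrist_force'])
p,R=s['eef_pos'],s['eef_rot']
# expected plate in tool: centre at tool x=+22
for c in [(0,0,54),(70,45,4),(70,-45,4),(-70,45,4),(-70,-45,4)]:
    q=p+R@np.array([22+1.3-c[2],c[0]-.9,0+1.5+ -c[1]]) ; print(c,proj(z,q).round(1))
B=base_R(VY,18); E=np.array([-50,0,0]); V=base_R(VY,0)
C=VM+V@(E+np.array([0,0,3+90])+70*np.array([np.cos(np.radians(18)),0,np.sin(np.radians(18))]))
plan(C+B@[0,0,22],tool_R(B))
```

```text
[ 453.06  -295.719  177.289] 22.91909541816656 [ 0.166 -0.134 -2.643]
(0, 0, 54) [317.9 372.2]
(70, 45, 4) [500.6 192.8]
(70, -45, 4) [475.2 389.7]
(-70, 45, 4) [137.  192.9]
(-70, -45, 4) [163.5 389.8]
t 3.25 at [ 453.  -295.7  176.9] -> [552.8  45.4 207.6]
rotvec(tool) [-0.802  0.357 -0.197] deg 51.5
shift in new tool axes [  23.9  172.9 -311.1] shift in old [ -91.   -96.3 -331.2]
```

View pics/w3.png

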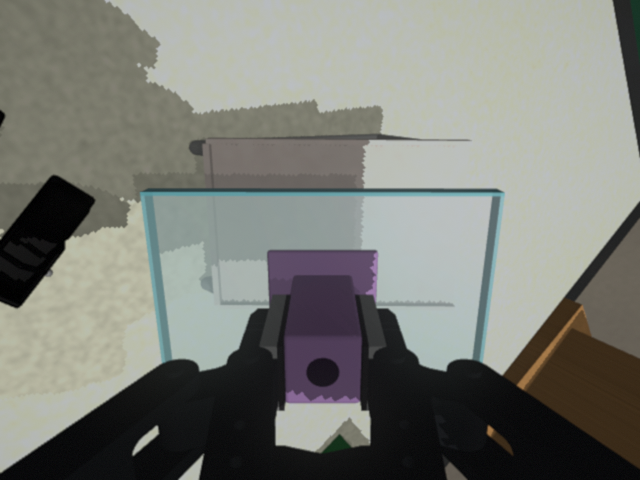

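The base hangs squarely in the grip, with its top edge from (142,190) to (503,190), within 2 mm of the prediction. Next I'll turn it and carry it over the vice.

Emit:
servo_tool(targets=[[-0.1337,0.0595,-0.0328,-10,0,0,-1],[-0.1337,0.0595,-0.0328,-10,0,0,-1],[-0.1337,0.0595,-0.0328,-10,0,0,-1],[-0.1337,0.0595,-0.0328,0,0,0,-1],[-0.1337,0.0595,-0.0328,0,0,0,-1],[-0.1337,0.0595,-0.0328,0,0,0,-1],[0,0,0,0,0,0,-1]])

```text
time_s: 4.12
eef_pos: [441.3, -289.1, 203.2]
eef_rot: [[0.302, 0.928, 0.217], [0.067, 0.207, -0.976], [-0.951, 0.31, 0.0]]
wrist_force: [-0.3, -0.5, -1.0]
width: 23.2
```

```bash
cat >> plan.py <<'E'
OFF=np.array([22.5,0.3,0.5])  # plate centre in tool frame
def tcp_for_end(Ev,tilt):  # low end centre in vice frame, tilt
    V=base_R(VY,0); B=base_R(VY,tilt); T=tool_R(B); th=np.radians(tilt)
    C=VM+V@(np.array(Ev,float)+70*np.array([np.cos(th),0,np.sin(th)]))
    return C-T@OFF,T
E
python3 - <<'E'
from plan import *
plan(*tcp_for_end([-50,0,93],18))
E
```

```text
t 4.125 at [ 441.3 -289.1  203.2] -> [552.3  45.8 207.9]
rotvec(tool) [-0.001  0.001 -0.001] deg 0.1
shift in new tool axes [  51.5  174.  -302.7] shift in old [  51.4  173.7 -302.8]
```

Emit:
servo_tool(targets=[[0,0,0,7.3,24.8,-43.2,-1],[0,0,0,7.3,24.8,-43.2,-1],[0,0,0,7.3,24.8,-43.2,-1],[0,0,0,7.3,24.8,-43.2,-1],[0,0,0,7.3,24.8,-43.2,-1],[0,0,0,7.3,24.8,-43.2,-1],[0,0,0,7.3,24.8,-43.2,-1],[0,0,0,0,0,0,-1]])

```text
time_s: 5.12
eef_pos: [551.4, 49.2, 208.3]
eef_rot: [[0.303, 0.927, 0.22], [0.068, 0.21, -0.975], [-0.951, 0.31, 0.0]]
wrist_force: [-1.5, -0.2, -1.7]
width: 22.8
```

Run:
```python
from plan import *
plan(*tcp_for_end([-50,0,3],18))
look('wrist','w4'); look('top','t4'); look('scene','s4')
for n,b in (('t4',(200,170,360,330)),('s4',(300,150,430,340))):
    im=load(n)['im'][b[1]:b[3],b[0]:b[2],::-1]; cv2.imwrite(f'pics/{n}c.png',cv2.resize(im,None,fx=3,fy=3,interpolation=cv2.INTER_CUBIC))
```

```text
t 5.125 at [551.4  49.2 208.3] -> [552.3  45.8 117.9]
rotvec(tool) [ 0.002 -0.    -0.001] deg 0.2
shift in new tool axes [ 86.  -27.8   3.5] shift in old [ 86.  -27.9   3.5]
```

View pics/w4.png

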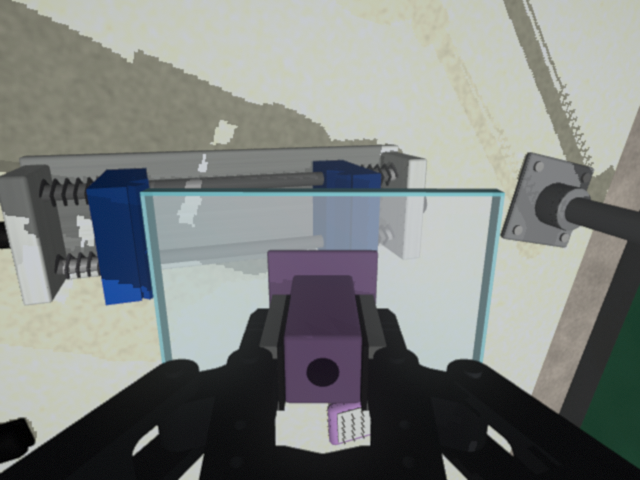

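View pics/s4c.png

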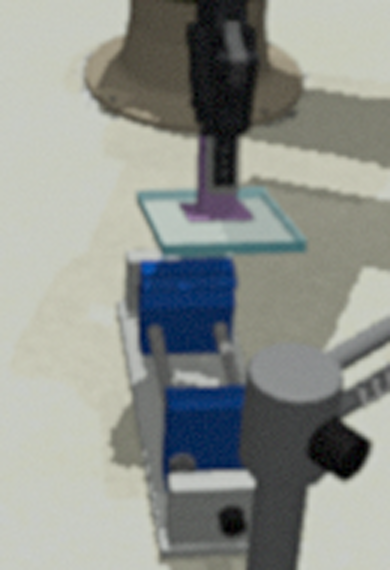

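Run:
```python
from plan import *
z=load('w4'); V=base_R(VY,0)
for n,c in dict(nearInY=(-58,35,16),nearInMy=(-58,-35,16),nearOutY=(-88,35,16),nearOutMy=(-88,-35,16),farInY=(58,35,16),farInMy=(58,-35,16),farOutY=(88,35,16)).items(): print(n,proj(z,VM+V@np.array(c,float)).round(1))
im=z['im'][:,:,::-1][140:320,60:420]; cv2.imwrite('pics/w4c.png',cv2.resize(im,None,fx=2.2,fy=2.2,interpolation=cv2.INTER_CUBIC))
```

```text
nearInY [140.9 185.2]
nearInMy [155.5 298.6]
nearOutY [ 81.  188.4]
nearOutMy [101.2 305.5]
farInY [335.8 174.7]
farInMy [334.6 275.6]
farOutY [378.5 172.5]
```

View pics/w4c.png

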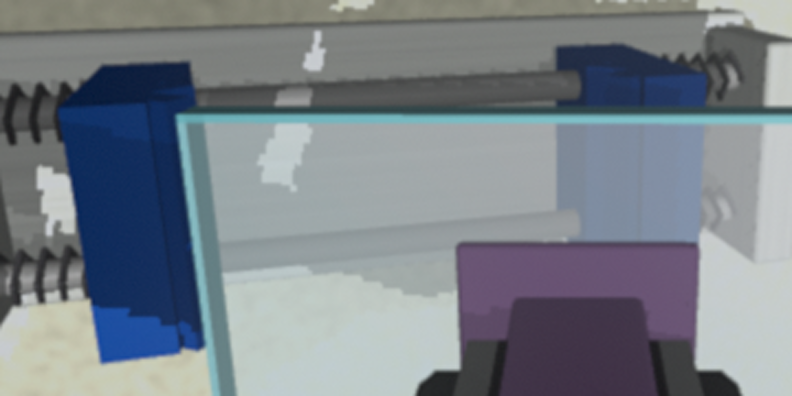

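Run:
```python
from plan import *
z=load('w4'); V=base_R(VY,0); f,cx,cy,R,t=cam(z); print('cam in vice',V.T@(-R.T@t-VM))
for x in (-88,-78,-58,58,78,88):
  for h in (16,8.5,-8.5,-27): print(x,h,[proj(z,VM+V@np.array((x,y,h),float)).round(1).tolist() for y in (35,-35)])
P=cloud(z)
for r in (200,230,260,285):
  print(r)
  for c in list(range(84,168,4)):
    if np.isfinite(P[r,c]).all(): print(c,(V.T@(P[r,c]-VM)).round(1).tolist(),end=' ')
  print()
```

```text
cam in vice [-34.429  80.855 271.079]
-88 16 [[81.0, 188.4], [101.2, 305.5]]
-88 8.5 [[83.7, 185.8], [103.2, 300.1]]
-88 -8.5 [[89.4, 180.5], [107.3, 288.7]]
-88 -27 [[94.9, 175.4], [111.4, 277.8]]
-78 16 [[101.5, 187.3], [119.7, 303.1]]
-78 8.5 [[103.6, 184.8], [121.2, 297.8]]
-78 -8.5 [[108.0, 179.6], [124.3, 286.7]]
-78 -27 [[112.3, 174.6], [127.3, 276.0]]
-58 16 [[140.9, 185.2], [155.5, 298.6]]
-58 8.5 [[141.9, 182.8], [156.1, 293.5]]
-58 -8.5 [[144.0, 177.8], [157.2, 282.8]]
-58 -27 [[146.0, 173.1], [158.3, 272.5]]
58 16 [[335.8, 174.7], [334.6, 275.6]]
58 8.5 [[331.9, 172.9], [331.1, 271.6]]
58 -8.5 [[323.8, 169.1], [323.5, 263.2]]
58 -27 [[315.9, 165.3], [316.1, 255.0]]
78 16 [[364.5, 173.2], [361.4, 272.2]]
78 8.5 [[360.1, 171.4], [357.3, 268.3]]
78 -8.5 [[350.7, 167.7], [348.6, 260.3]]
78 -27 [[341.5, 164.1], [340.1, 252.3]]
88 16 [[378.5, 172.5], [374.3, 270.5]]
88 8.5 [[373.7, 170.7], [370.0, 266.8]]
88 -8.5 [[363.7, 167.1], [360.8, 258.8]]
88 -27 [[353.9, 163.6], [351.8, 251.0]]
200
84 [-103.0, 13.3, -58.4] 88 [-85.5, 28.4, 16.1] 92 [-83.6, 28.4, 16.4] 96 [-81.7, 28.1, 15
[... 1262 characters left out ...]
4] 140 [-64.0, -10.0, 13.8] 144 [-61.7, -9.9, 14.6] 148 [-59.7, -10.9, 12.6] 152 [-49.9, 19.2, 98.0] 156 [-48.3, 19.3, 98.6] 160 [-46.8, 19.5, 99.8] 164 [-45.4, 18.8, 98.2] 
285
84 [-116.0, -56.3, -72.8] 88 [-113.4, -56.9, -73.5] 92 [-110.6, -57.1, -73.0] 96 [-107.5, -56.9, -71.6] 100 [-104.9, -57.6, -72.3] 104 [-84.8, -22.4, 15.6] 108 [-82.9, -23.0, 14.9] 112 [-80.7, -23.2, 15.0] 116 [-78.6, -23.6, 14.9] 120 [-76.5, -23.8, 15.1] 124 [-74.5, -24.5, 14.2] 128 [-72.3, -24.7, 14.3] 132 [-70.0, -24.5, 15.6] 136 [-67.9, -25.0, 15.1] 140 [-66.0, -26.3, 12.8] 144 [-63.6, -25.9, 14.4] 148 [-61.3, -25.9, 15.2] 152 [-51.2, 8.0, 97.0] 156 [-49.5, 8.4, 98.3] 160 [-48.0, 8.1, 98.2] 164 [-46.5, 8.2, 98.8]
```

The wrist view agrees with the jaw positions. The near jaw's outer edge is at (88,189), about 3 mm nearer vice_mid than my model, and the heights fit. I'll shift VM by +1 mm along the vice and descend with the low end 6 mm further inside.

```bash
sed -i 's/VM=np.array(\[543.3,43.3,72.\])/VM=np.array([544.3,43.5,72.])/' plan.py
python3 - <<'E'
from plan import *
plan(*tcp_for_end([-44,0,-0.5],18))
E
```

```text
t 5.275 at [551.1  45.7 208.6] -> [559.2  47.3 114.4]
rotvec(tool) [-0.001  0.002 -0.001] deg 0.1
shift in new tool axes [ 92.1 -21.3   0.2] shift in old [ 92.1 -21.3   0. ]
```

Emit:
servo_tool(targets=[[0,0,0,23,-5.3,0,-1],[0,0,0,23,-5.3,0,-1],[0,0,0,23,-5.3,0,-1],[0,0,0,23,-5.3,0,-1],[0,0,0,0,0,0,-1],[0,0,0,0,0,0,-1]])

```text
time_s: 6.02
eef_pos: [560.0, 47.0, 116.1]
eef_rot: [[0.304, 0.927, 0.217], [0.065, 0.207, -0.976], [-0.95, 0.311, 0.002]]
wrist_force: [-0.0, 0.5, -2.1]
width: 23.1
```

Run:
```python
from plan import *
plan(*tcp_for_end([-44,0,-0.5],18)); plan(*tcp_for_end([-86,0,-0.5],18))
look('wrist','w5'); look('scene','s5')
for n,b in (('s5',(300,200,430,340)),):
    im=load(n)['im'][b[1]:b[3],b[0]:b[2],::-1]; cv2.imwrite(f'pics/{n}c.png',cv2.resize(im,None,fx=4,fy=4,interpolation=cv2.INTER_CUBIC))
```

```text
t 6.025 at [560.   47.  116.1] -> [559.2  47.3 114.4]
rotvec(tool) [-0.     0.003 -0.003] deg 0.2
shift in new tool axes [ 1.3 -1.2 -0.5] shift in old [ 1.3 -1.2 -0.5]
t 6.025 at [560.   47.  116.1] -> [518.2  38.2 114.4]
rotvec(tool) [-0.     0.003 -0.003] deg 0.2
shift in new tool axes [-11.6 -41.2  -0.5] shift in old [-11.7 -41.2  -0.5]
```

View pics/w5.png

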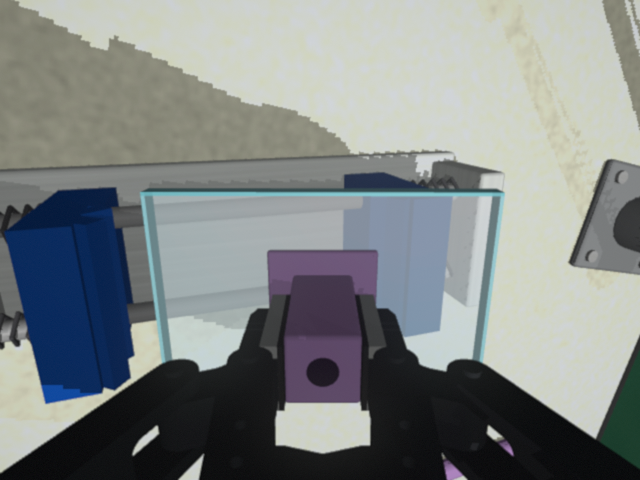

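View pics/s5c.png

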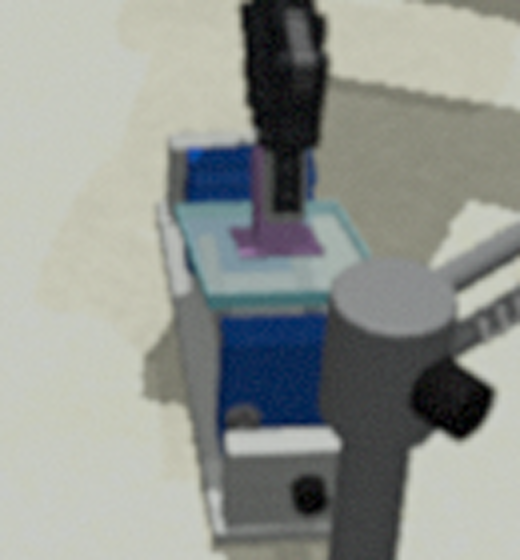

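Emit:
servo_tool(targets=[[0,0,0,1.3,-1.2,-0.5,-1],[0,0,0,-2,-6.4,0,-1],[0,0,0,-2,-6.4,0,-1],[0,0,0,-2,-6.4,0,-1],[0,0,0,0,0,0,-1],[0,0,0,0,0,0,-1]])

```text
time_s: 6.88
eef_pos: [539.4, 43.7, 113.3]
eef_rot: [[0.304, 0.927, 0.218], [0.066, 0.208, -0.976], [-0.951, 0.311, 0.002]]
wrist_force: [3.3, 0.3, -3.9]
width: 23.2
```

Run:
```python
from plan import *
plan(*tcp_for_end([-64,0,-0.5],18)); plan(*tcp_for_end([-86,0,-0.5],18)); print(base_R(VY,0).T@arm.state()['wrist_force'])
look('wrist','w6');
```

```text
t 6.875 at [539.4  43.7 113.3] -> [539.6  43.  114.4]
rotvec(tool) [ 0.001  0.002 -0.002] deg 0.1
shift in new tool axes [-1.   0.4  0.7] shift in old [-1.   0.4  0.7]
t 6.875 at [539.4  43.7 113.3] -> [518.2  38.2 114.4]
rotvec(tool) [ 0.001  0.002 -0.002] deg 0.1
shift in new tool axes [ -7.8 -20.5   0.7] shift in old [ -7.9 -20.5   0.7]
[ 3.275 -0.393 -3.936]
```

View pics/w6.png

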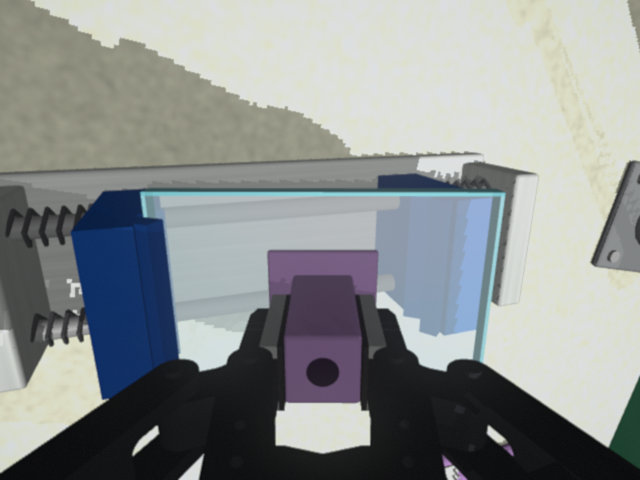

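Force along the vice is 3.3 N and the low end has vanished under the near jaw's lip, so it is in the groove. Next is the push against the spring.

Emit:
servo_tool(targets=[[0,0,0,-2,-5.4,0.2,-1],[0,0,0,-2,-5.4,0.2,-1],[0,0,0,-2,-5.4,0.2,-1],[0,0,0,-2,-5.4,0,-1],[0,0,0,0,0,0,-1],[0,0,0,0,0,0,-1]])

```text
time_s: 7.68
eef_pos: [516.6, 38.4, 113.8]
eef_rot: [[0.303, 0.928, 0.218], [0.067, 0.208, -0.976], [-0.951, 0.31, 0.001]]
wrist_force: [7.2, 4.8, -12.1]
width: 22.9
```

Run:
```python
from plan import *
plan(*tcp_for_end([-86,0,-0.5],18)); print(base_R(VY,0).T@arm.state()['wrist_force'],arm.state()['ft_torque'],arm.state()['width'])
look('wrist','w7'); look('top','t7')
b=(230,180,340,340);im=load('t7')['im'][b[1]:b[3],b[0]:b[2],::-1]; cv2.imwrite('pics/t7c.png',cv2.resize(im,None,fx=3.7,fy=3.7,interpolation=cv2.INTER_CUBIC))
```

```text
t 7.675 at [516.6  38.4 113.8] -> [518.2  38.2 114.4]
rotvec(tool) [ 0.     0.001 -0.001] deg 0.1
shift in new tool axes [-0.1  1.6  0.5] shift in old [-0.1  1.6  0.5]
[  8.095   3.064 -12.091] [ 0.966 -1.217  0.091] 22.933401556327613
```

View pics/w7.png

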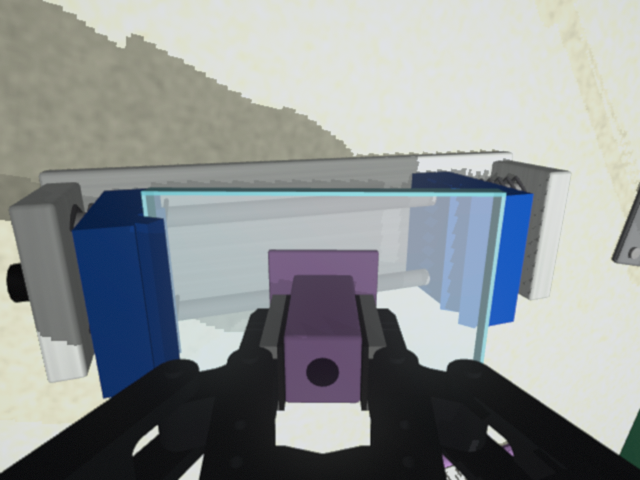

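View pics/t7c.png

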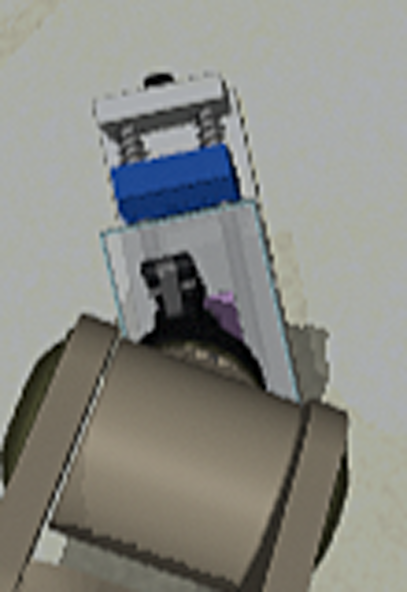

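```bash
cat > arc.py <<'E'
from plan import *
def sim(p,R,rows,turnfirst):
    for r in rows:
        Q=Ro.from_rotvec(r[:3]).as_matrix()
        if turnfirst: R=R@Q; p=p+R@np.array(r[3:6])
        else: p=p+R@np.array(r[3:6]); R=R@Q
    return p,R
E
python3 - <<'E'
from arc import *
tl=[18,15,12,9,6,3,0]; zz=[-1.5,-1.2,-.9,-.6,-.3,0,0]
prev=tcp_for_end([-87,0,-1.5],18)
plan(*prev)
for t,h in zip(tl[1:],zz[1:]):
    p,R=tcp_for_end([-87,0,h],t)
    rv=Ro.from_matrix(prev[1].T@R).as_rotvec(); d=p-prev[0]
    print(t,p.round(1),rv.round(4),'old',(prev[1].T@d).round(2),'new',(R.T@d).round(2)); prev=(p,R)
E
```

```text
t 7.775 at [516.6  38.4 113.8] -> [517.2  38.  113.4]
rotvec(tool) [ 0.     0.001 -0.001] deg 0.1
shift in new tool axes [0.5 0.3 0.5] shift in old [0.5 0.3 0.5]
15 [519.3  38.4 110.6] [-0.    -0.    -0.052] old [ 3.39  1.17 -0.  ] new [ 3.33  1.35 -0.  ]
12 [521.3  38.9 107.6] [ 0.     0.    -0.052] old [3.39 1.16 0.  ] new [3.32 1.34 0.  ]
9 [523.   39.3 104.5] [-0.    -0.    -0.052] old [ 3.39  1.14 -0.  ] new [ 3.32  1.32 -0.  ]
6 [524.6  39.6 101.4] [-0.     0.    -0.052] old [3.38 1.13 0.  ] new [3.32 1.3  0.  ]
3 [526.1  39.9  98.1] [ 0.     0.    -0.052] old [ 3.38  1.11 -0.  ] new [ 3.32  1.29 -0.  ]
0 [527.3  40.2  94.5] [ 0.    -0.    -0.052] old [ 3.68  1.08 -0.  ] new [ 3.62  1.27 -0.  ]
```

Emit:
servo_tool(targets=[[0,0,0,1,0,0.4,-1],[0,0,0,0.5,0.2,0,-1],[0,0,-0.0524,3.36,1.25,0,-1],[0,0,-0.0524,3.36,1.25,0,-1],[0,0,-0.0524,3.36,1.25,0,-1],[0,0,0,0,0,0,-1],[0,0,0,0,0,0,-1]])

```text
time_s: 8.65
eef_pos: [524.3, 39.3, 104.1]
eef_rot: [[0.156, 0.963, 0.218], [0.033, 0.216, -0.976], [-0.987, 0.16, 0.002]]
wrist_force: [6.6, 3.6, -7.8]
width: 22.6
```

Run:
```python
from plan import *
plan(*tcp_for_end([-87,0,-.6],9)); print(base_R(VY,0).T@arm.state()['wrist_force'],arm.state()['ft_torque'],arm.state()['width'])
look('wrist','w8')
```

```text
t 8.65 at [524.3  39.3 104.1] -> [523.   39.3 104.5]
rotvec(tool) [ 0.     0.002 -0.003] deg 0.2
shift in new tool axes [-0.6 -1.2 -0.2] shift in old [-0.6 -1.2 -0.2]
[ 7.262  2.112 -7.846] [ 0.813 -1.528  0.024] 22.63132571845839
```

View pics/w8.png

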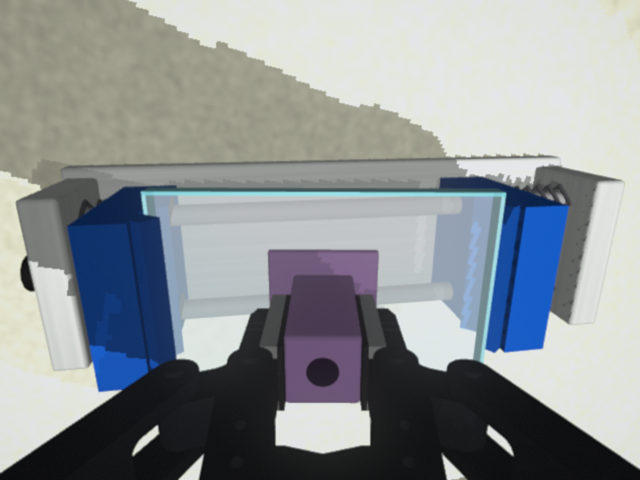

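Emit:
servo_tool(targets=[[0,0,0,0.5,-1.8,-0.2,-1],[0,0,-0.0524,3.36,1.1,0,-1],[0,0,0,0,0,0,-1],[0,0,0,0,0,0,-1]])

```text
time_s: 9.2
eef_pos: [524.7, 39.4, 100.7]
eef_rot: [[0.107, 0.97, 0.218], [0.022, 0.217, -0.976], [-0.994, 0.109, 0.002]]
wrist_force: [6.1, 4.0, -5.5]
width: 22.8
```

Run:
```python
from plan import *
plan(*tcp_for_end([-87,0,-.3],6)); print(base_R(VY,0).T@arm.state()['wrist_force'],arm.state()['ft_torque'],arm.state()['width'])
look('wrist','w9'); look('top','t9')
b=(230,180,340,340);im=load('t9')['im'][b[1]:b[3],b[0]:b[2],::-1]; cv2.imwrite('pics/t9c.png',cv2.resize(im,None,fx=3.7,fy=3.7,interpolation=cv2.INTER_CUBIC))
```

```text
t 9.2 at [524.7  39.4 100.7] -> [524.6  39.6 101.4]
rotvec(tool) [ 0.     0.002 -0.005] deg 0.3
shift in new tool axes [-0.6  0.1 -0.2] shift in old [-0.6  0.1 -0.2]
[ 6.857  2.587 -5.462] [ 0.783 -1.527 -0.082] 22.81165402943348
```

View pics/w9.png

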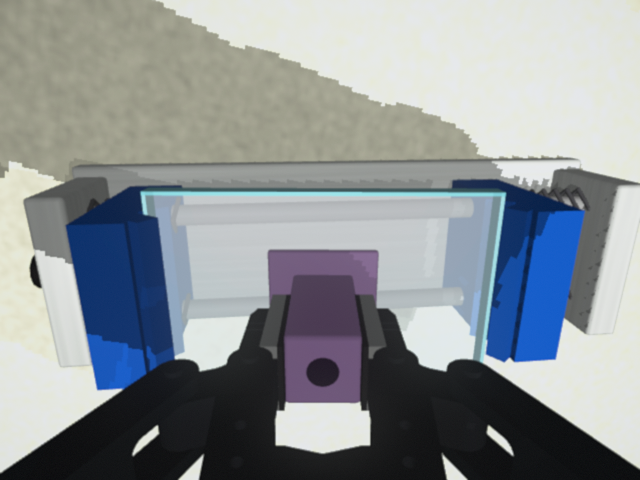

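View pics/t9c.png

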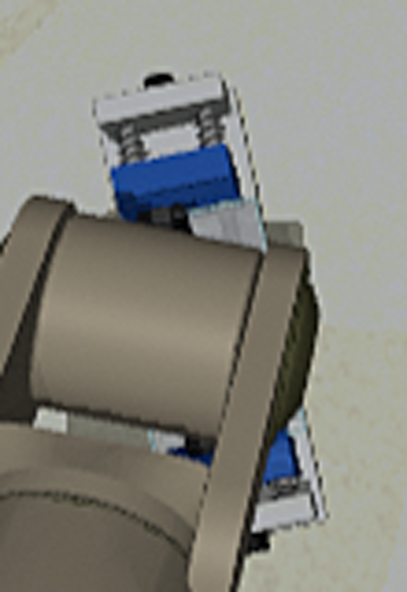

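```bash
cat > jaws.py <<'E'
from plan import *
def jaws(tag):
    z=load(tag); P=cloud(z); V=base_R(VY,0); Q=(P-VM)@V; img=z['im'].astype(int)
    blue=(img[...,2]>img[...,0]+50)&(img[...,2]>img[...,1]+25)&(np.abs(Q[...,2]-15)<3)&(np.abs(Q[...,1])<36)
    for n,m in (('near',blue&(Q[...,0]<-40)),('far',blue&(Q[...,0]>40))):
        if m.sum()>20: print(tag,n,m.sum(),'x 2-98%',np.percentile(Q[m][:,0],[1,5,95,99]).round(1),'z',np.median(Q[m][:,2]).round(1),'y',np.percentile(Q[m][:,1],[1,99]).round(1))
    pl=None
E
python3 - <<'E'
from jaws import *
for t in ('w4','w5','w6','w7','w8','w9','t9','t4','top0'): jaws(t)
E
```

```text
w4 near 5572 x 2-98% [-86.4 -85.5 -62.1 -61.1] z 15.0 y [-34.4  34.4]
w4 far 459 x 2-98% [62.6 63.7 87.5 88.6] z 15.1 y [25.3 34.4]
w5 near 14019 x 2-98% [-86.6 -85.6 -61.4 -60.2] z 15.0 y [-34.3  34.6]
w6 near 11807 x 2-98% [-87.3 -86.4 -62.3 -61.1] z 15.0 y [-31.5  34.6]
w7 near 11818 x 2-98% [-110.5 -109.6  -85.5  -84.3] z 15.0 y [-31.7  34.6]
w7 far 3403 x 2-98% [72.6 73.4 88.1 89. ] z 15.3 y [-34.8  34.4]
w8 near 11881 x 2-98% [-108.5 -107.5  -83.2  -82. ] z 15.0 y [-33.4  34.6]
w8 far 8349 x 2-98% [61.9 62.9 87.5 88.8] z 15.0 y [-34.5  34.4]
w9 near 11718 x 2-98% [-109.8 -108.7  -84.4  -83.3] z 15.0 y [-33.5  34.6]
w9 far 9459 x 2-98% [46.1 62.5 87.5 88.8] z 15.0 y [-34.6  34.4]
t9 near 71 x 2-98% [-111.7 -111.   -88.9  -84.5] z 15.4 y [-34.8  27.1]
t9 far 341 x 2-98% [58.6 60.4 85.6 86.8] z 15.4 y [-34.5  34. ]
top0 near 352 x 2-98% [-88.5 -87.4 -62.9 -61.4] z 15.4 y [-34.3  34.3]
top0 far 353 x 2-98% [58.7 60.3 85.5 87.1] z 15.2 y [-34.1  34.1]
```

Emit:
servo_tool(targets=[[0,0.002,-0.0545,3.4,1.1,-0.2,-1],[0,0,-0.0545,3.4,1.1,0,-1],[0,0,0,0,0,0,-1],[0,0,0,0,0,0,-1]])

```text
time_s: 9.8
eef_pos: [527.3, 40.1, 93.7]
eef_rot: [[0.001, 0.976, 0.219], [-0.0, 0.219, -0.976], [-1.0, 0.0, 0.0]]
wrist_force: [8.1, 2.1, -6.7]
width: 23.0
```

Run:
```python
from jaws import *
plan(*tcp_for_end([-87,0,0],0)); print(base_R(VY,0).T@arm.state()['wrist_force'],arm.state()['ft_torque'],arm.state()['width'])
plan(*tcp_for_end([-70,0,0],0))
look('wrist','w10'); jaws('w10')
```

```text
t 9.8 at [527.3  40.1  93.7] -> [527.3  40.2  94.5]
rotvec(tool) [ 0.001  0.    -0.001] deg 0.0
shift in new tool axes [-0.8  0.  -0.1] shift in old [-0.8  0.  -0.1]
[ 8.323  0.279 -6.746] [ 0.525 -1.804 -0.019] 22.997800861954303
t 9.8 at [527.3  40.1  93.7] -> [543.9  43.9  94.5]
rotvec(tool) [ 0.001  0.    -0.001] deg 0.0
shift in new tool axes [-0.8 17.  -0.1] shift in old [-0.8 17.  -0.1]
w10 near 11232 x 2-98% [-109.8 -108.7  -84.3  -83.1] z 15.0 y [-33.7  34.6]
w10 far 11701 x 2-98% [61.9 63.  87.6 88.7] z 15.0 y [-34.4  34.4]
```

View pics/w10.png

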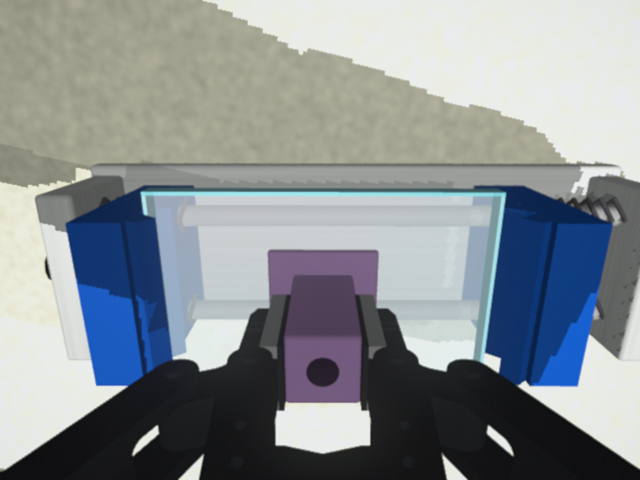

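The plate is level. Its far end is short of the far lip and the near jaw is pushed out about 23 mm. I'll ease it toward the middle, still held, so the far end enters its groove, then check forces and let go.

Emit:
servo_tool(targets=[[0,0,0,0.6,0,0,-1],[0,0,0,0,0,0,-1],[0,0,0,0,4,0,-1],[0,0,0,0,4,0,-1],[0,0,0,0,0,0,-1],[0,0,0,0,0,0,-1]])

```text
time_s: 10.6
eef_pos: [534.9, 41.8, 93.5]
eef_rot: [[0.0, 0.976, 0.219], [-0.001, 0.219, -0.976], [-1.0, 0.0, 0.001]]
wrist_force: [5.5, 0.9, -2.6]
width: 22.9
```

Run:
```python
from jaws import *
plan(*tcp_for_end([-70,0,0],0)); print(base_R(VY,0).T@arm.state()['wrist_force'],arm.state()['ft_torque'],arm.state()['width'])
look('wrist','w11'); jaws('w11')
```

```text
t 10.6 at [534.9  41.8  93.5] -> [543.9  43.9  94.5]
rotvec(tool) [ 0.001  0.001 -0.   ] deg 0.0
shift in new tool axes [-1.   9.2 -0.2] shift in old [-1.   9.2 -0.2]
[ 5.556 -0.369 -2.578] [ 0.488 -1.231 -0.051] 22.948504038972647
w11 near 11279 x 2-98% [-102.2 -101.1  -76.6  -75.5] z 15.0 y [-33.6  34.6]
w11 far 11483 x 2-98% [62.  63.2 87.6 88.8] z 15.0 y [-34.1  34.4]
```

View pics/w11.png

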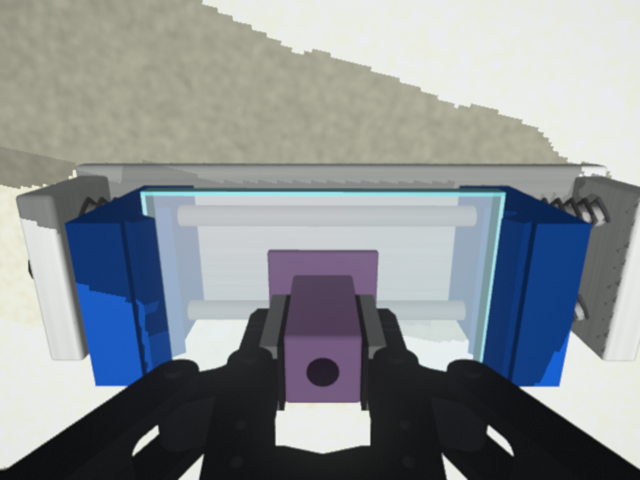

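Emit:
servo_tool(targets=[[0,0,0,0,4,0,-1],[0,0,0,0,4,0,-1],[0,0,0,0,0,0,-1],[0,0,0,0,0,0,-1]])

```text
time_s: 11.15
eef_pos: [542.0, 43.4, 93.3]
eef_rot: [[-0.002, 0.976, 0.219], [-0.001, 0.219, -0.976], [-1.0, -0.002, 0.0]]
wrist_force: [1.9, -2.0, 3.3]
width: 22.9
```

Run:
```python
from jaws import *
plan(*tcp_for_end([-70,0,0],0)); print(base_R(VY,0).T@arm.state()['wrist_force'],arm.state()['ft_torque'],arm.state()['width'])
look('wrist','w12'); jaws('w12')
```

```text
t 11.15 at [542.   43.4  93.3] -> [543.9  43.9  94.5]
rotvec(tool) [0.001 0.001 0.002] deg 0.1
shift in new tool axes [-1.2  2.  -0.1] shift in old [-1.2  2.  -0.1]
[ 1.41  -2.342  3.265] [ 0.054 -0.64  -0.029] 22.920546484093713
w12 near 11261 x 2-98% [-95.  -93.9 -69.4 -68.4] z 15.0 y [-33.6  34.6]
w12 far 11291 x 2-98% [65.5 66.7 91.1 92.2] z 15.0 y [-33.8  34.4]
```

View pics/w12.png

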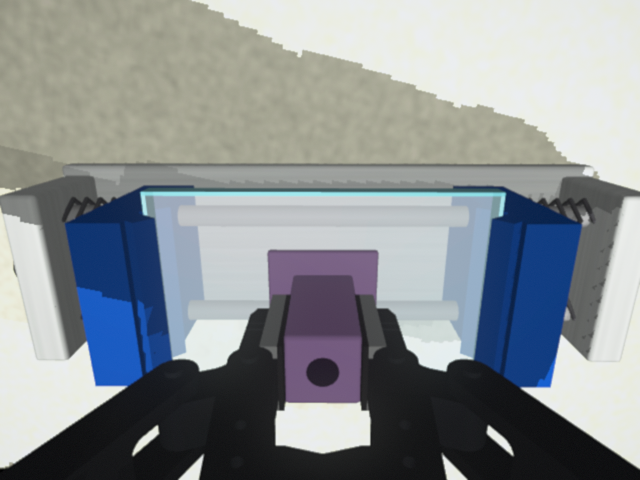

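Near jaw is out about 8.5 mm and far about 3.5 mm, with both ends hidden in the grooves. A last 2.4 mm to centre it, then I'll open.

Emit:
servo_tool(targets=[[0,0,0,-0.7,2.4,0,-1],[0,0,0,0,0,0,-1],[0,0,0,0,0,0,-0.2],[0,0,0,0,0,0,0.1],[0,0,0,0,0,0,0.1],[0,0,0,0,0,0,0.1]], squeeze=30)

```text
time_s: 11.95
eef_pos: [544.0, 44.2, 93.5]
eef_rot: [[-0.004, 0.976, 0.219], [-0.001, 0.219, -0.976], [-1.0, -0.004, -0.0]]
wrist_force: [0.4, 0.1, 0.4]
width: 47.1
```

Run:
```python
from jaws import *
s=arm.state(); print(s['eef_pos'],s['wrist_force'],s['width'])
look('wrist','w13'); jaws('w13')
```

```text
[544.008  44.201  93.541] [0.411 0.058 0.408] 47.095456889249185
w13 near 10541 x 2-98% [-92.8 -91.7 -67.1 -66.1] z 15.0 y [-29.   34.6]
w13 far 10521 x 2-98% [67.6 68.6 93.2 94.2] z 15.0 y [-28.7  34.4]
```

View pics/w13.png

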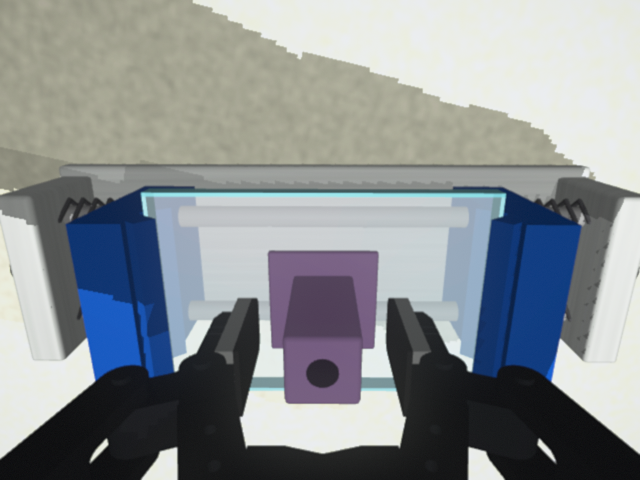

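Both jaws are out about 6 mm (near 6.3, far 5.6), the base is level, and the fingers are clear of the post. I'll retreat straight up and head for the lamp handle.

Emit:
servo_tool(targets=[[0,0,0,-25,0,0,0.1],[0,0,0,-50,0,0,0.1],[0,0,0,-60,0,0,0.1],[0,0,0,-60,0,0,0.1],[0,0,0,-45,0,0,0.1],[0,0,0,0,10,-40,0.1],[0,0,0,0,10,-50,0.1],[0,0,0,0,10,-50,0.1]])

```text
time_s: 13.0
eef_pos: [543.3, 188.9, 333.6]
eef_rot: [[-0.003, 0.976, 0.218], [-0.001, 0.218, -0.976], [-1.0, -0.003, -0.0]]
wrist_force: [0.3, 0.3, -0.6]
width: 46.5
```

Emit:
servo_tool(targets=[[-0.16,0,0,0,10,-50,0.1],[-0.16,0,0,0,0,-50,0.1],[-0.16,0,0,0,0,-40,0.1],[-0.16,0,0,0,0,0,0.1],[0,0,0,0,0,0,0.1],[0,0,0,0,0,0,0.1]])

```text
time_s: 13.75
eef_pos: [503.4, 318.8, 333.5]
eef_rot: [[-0.003, 0.655, 0.756], [-0.001, 0.756, -0.655], [-1.0, -0.003, -0.002]]
wrist_force: [0.3, -0.4, 0.5]
width: 46.6
```

Run:
```python
from jaws import *
s=arm.state(); print(s['time_s'],s['eef_pos'],s['eef_rot'],s['wrist_force'],s['width'])
look('wrist','w14'); look('top','t14')
z=load('w14'); print(proj(z,[541,373,262]),proj(z,[617,303,275]))
```

```text
13.75 [503.362 318.762 333.474] [[-0.003  0.655  0.756]
 [-0.001  0.756 -0.655]
 [-1.    -0.003 -0.002]] [ 0.301 -0.38   0.548] 46.646863548245946
[446.651 237.862] [431.575 416.679]
```

View pics/w14.png

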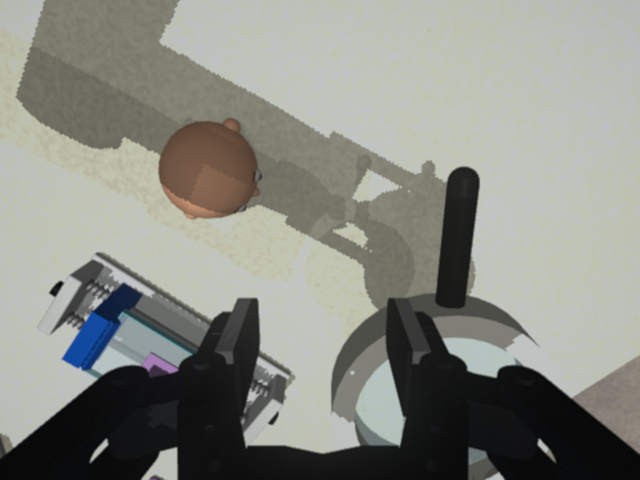

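View pics/t14.png

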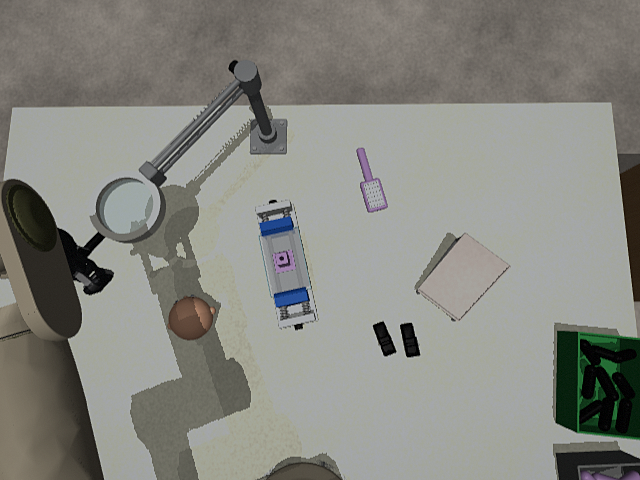

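The base sits level in the vice, with the post at (284,259) in the top view. In the wrist view the handle runs from (463,172) to (451,303), so I'll compute its exact position.

Run:
```python
from plan import *
z=load('w14')
a=atz(z,463,172,264); b=atz(z,451,303,264); m=(a+b)/2; print(a,b,m,np.linalg.norm(a-b),'ang',np.degrees(np.arctan2(*(b-a)[1::-1])))
P=cloud(z)
for u,v in [(462,190),(457,238),(453,290)]: print(pt(z,u,v))
piv=np.array([863,95]); print('dist',np.linalg.norm(m[:2]-piv), np.degrees(np.arctan2(*(piv-m[:2])[::-1])))
d=np.radians(-40.5); x=np.array([0,0,-1.]); y=np.array([-np.sin(d),np.cos(d),0]); R=np.c_[x,y,np.cross(x,y)]
plan(np.array([m[0],m[1],333]),R)
zt=load('t14'); print('post top', pt(zt,284,259), atz(zt,284,259,126))
```

```text
[517.381 399.424 264.   ] [572.27  352.629 264.   ] [544.825 376.026 264.   ] 72.12922050682033 ang -40.448463071903504
[522.97  393.276 268.195]
[541.472 376.828 268.856]
[563.542 358.314 269.392]
dist 424.51259285412493 -41.452422050061294
t 13.85 at [503.4 318.7 333.5] -> [544.8 376.  333. ]
rotvec(tool) [-0.006 -0.002  0.003] deg 0.4
shift in new tool axes [ 0.5 70.5 -5.7] shift in old [ 0.3 70.4 -6.2]
post top [542.208  36.826 124.542] [542.014  36.668 126.   ]
```

Emit:
servo_tool(targets=[[-0.006,0,0,0,35,-3,0.1],[0,0,0,0,35.5,-3,0.1],[0,0,0,0,0,0,0.1],[0,0,0,0,0,0,0.1],[0,0,0,30,0,0,0.1],[0,0,0,30,0,0,0.1],[0,0,0,30,0,0,0.1],[0,0,0,0,0,0,0.1]])

```text
time_s: 14.85
eef_pos: [543.3, 375.6, 242.3]
eef_rot: [[-0.006, 0.648, 0.761], [-0.002, 0.761, -0.648], [-1.0, -0.006, -0.004]]
wrist_force: [0.6, -0.4, 1.0]
width: 46.7
```

Run:
```python
from plan import *
s=arm.state(); print(s['time_s'],s['eef_pos'],s['wrist_force'],s['width']); look('wrist','w15')
z=load('t14'); im=z['im'][190:335,235:335,::-1]; cv2.imwrite('pics/t14c.png',cv2.resize(im,None,fx=4,fy=4,interpolation=cv2.INTER_CUBIC))
```

```text
14.85 [543.261 375.552 242.274] [ 0.572 -0.439  0.979] 46.70814324583896
```

View pics/w15.png

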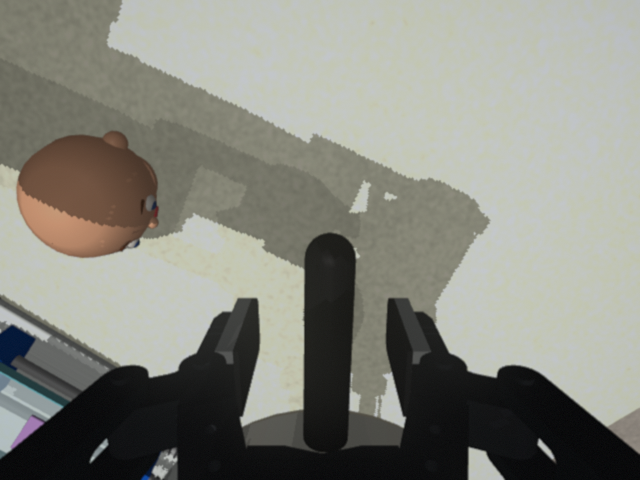

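View pics/t14c.png

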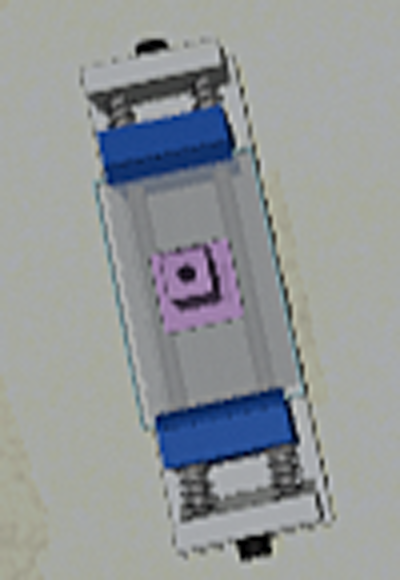

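The handle lies centred between the fingers at (330,340), and the post sits within a couple of mm of vice_mid. I'll narrow the fingers to a loose cage and swing along the arc.

Emit:
servo_tool(targets=[[0,0,0,0,0,0,-0.4],[0,0,0,0,0,0,-0.4],[-0.0551,0,0,0,-12,0,-0.4],[-0.0551,0,0,0,-23.4,0,-0.4],[-0.0551,0,0,0,-23.4,0,-0.4],[-0.0551,0,0,0,-23.4,0,-0.4],[0,0,0,0,-11.4,0,-0.4],[0,0,0,0,0,0,-0.4]])

```text
time_s: 15.9
eef_pos: [492.0, 299.1, 244.2]
eef_rot: [[-0.002, 0.467, 0.885], [-0.0, 0.885, -0.467], [-1.0, -0.001, -0.002]]
wrist_force: [-0.5, 0.4, -0.9]
width: 25.9
```

```bash
cat > lamp.py <<'E'
from plan import *
PIV=np.array([863,95.])
def hp(phi,z=243):
    f=np.radians(phi); e=np.array([np.cos(f),np.sin(f)]); x=np.array([0,0,-1.]); y=np.array([e[1],-e[0],0]); 
    return np.array([*(PIV+425*e),z]), np.c_[x,y,np.cross(x,y)]
E
python3 - <<'E'
from lamp import *
s=arm.state(); print(s['wrist_force'],s['width']); d=s['eef_pos'][:2]-PIV; print('r',np.linalg.norm(d),'phi',np.degrees(np.arctan2(d[1],d[0])))
plan(*hp(138.6+12.63)); look('wrist','w16')
E
```

```text
[-0.508  0.415 -0.912] 25.854053891551978
r 423.41980740669857 phi 151.1873482578426
t 15.9 at [492.  299.1 244.2] -> [490.5 299.6 243. ]
rotvec(tool) [ 0.017 -0.002  0.001] deg 1.0
shift in new tool axes [ 1.2 -0.3 -1.6] shift in old [ 1.2 -0.3 -1.6]
```

View pics/w16.png

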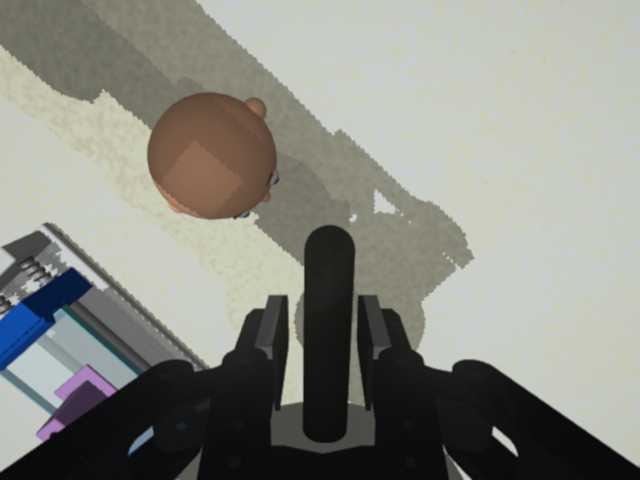

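Emit:
servo_tool(targets=[[-0.045,0,0,0.6,-12,-0.5,-0.4],[-0.0551,0,0,0.6,-23.4,-0.5,-0.4],[-0.0551,0,0,0,-23.4,0,-0.4],[-0.0551,0,0,0,-23.4,0,-0.4],[-0.0551,0,0,0,-23.4,0,-0.4],[-0.0551,0,0,0,-23.4,0,-0.4],[0,0,0,0,-11.4,0,-0.4],[0,0,0,0,0,0,-0.4]])

```text
time_s: 16.95
eef_pos: [446.2, 167.3, 242.7]
eef_rot: [[-0.003, 0.164, 0.986], [-0.001, 0.986, -0.164], [-1.0, -0.001, -0.003]]
wrist_force: [0.3, -0.1, 0.3]
width: 25.7
```

Run:
```python
from lamp import *
s=arm.state(); print(s['wrist_force'],s['width']); d=s['eef_pos'][:2]-PIV; print('r',np.linalg.norm(d),'phi',np.degrees(np.arctan2(d[1],d[0])))
plan(*hp(189.1)); look('wrist','w17')
```

```text
[ 0.328 -0.064  0.322] 25.734657315085826
r 423.01302140089985 phi 170.15220116870094
t 16.95 at [446.2 167.3 242.7] -> [443.3  27.8 243. ]
rotvec(tool) [-0.324 -0.003  0.001] deg 18.6
shift in new tool axes [  -0.3 -137.4  -24.9] shift in old [  -0.2 -138.1   20.1]
```

View pics/w17.png

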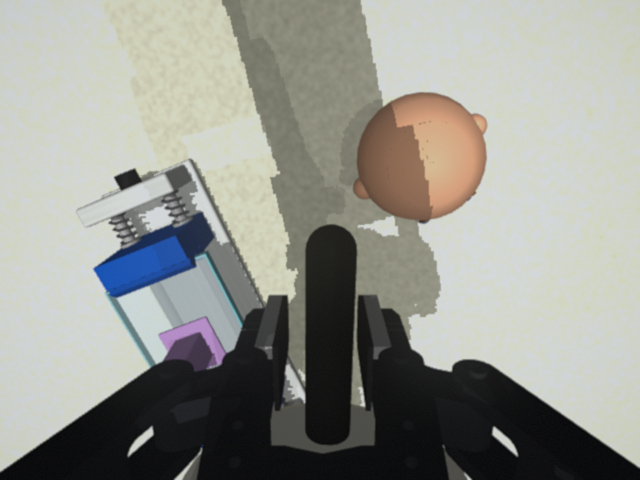

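Emit:
servo_tool(targets=[[-0.054,0,0,0,-12,-0.5,-0.4],[-0.054,0,0,0,-23.4,-0.5,-0.4],[-0.054,0,0,0,-23.4,0,-0.4],[-0.054,0,0,0,-23.4,0,-0.4],[-0.054,0,0,0,-23.4,0,-0.4],[-0.054,0,0,0,-23.4,0,-0.4],[0,0,0,0,-9,0,-0.4],[0,0,0,0,0,0,-0.4]])

```text
time_s: 18.0
eef_pos: [444.4, 30.4, 242.7]
eef_rot: [[-0.003, -0.159, 0.987], [-0.0, 0.987, 0.159], [-1.0, 0.0, -0.003]]
wrist_force: [0.3, 1.4, 0.3]
width: 25.6
```

Run:
```python
from lamp import *
s=arm.state(); print(s['wrist_force'],s['width']); d=s['eef_pos'][:2]-PIV; print('r',np.linalg.norm(d),'phi',np.degrees(np.arctan2(d[1],d[0]))%360)
plan(*hp(189.1)); look('wrist','w18'); look('top','t18'); look('scene','s18')
```

```text
[0.339 1.438 0.293] 25.58527515362021
r 423.5242955073777 phi 188.77247694696848
t 18.0 at [444.4  30.4 242.7] -> [443.3  27.8 243. ]
rotvec(tool) [ 0.    -0.003 -0.   ] deg 0.2
shift in new tool axes [-0.3 -2.4 -1.5] shift in old [-0.3 -2.4 -1.5]
```

View pics/w18.png

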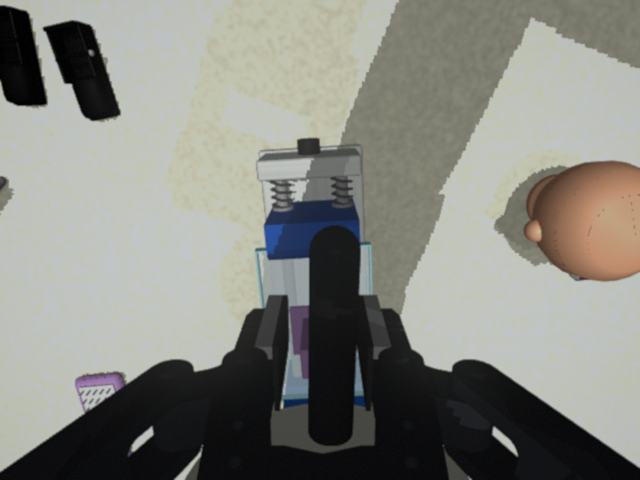

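View pics/t18.png

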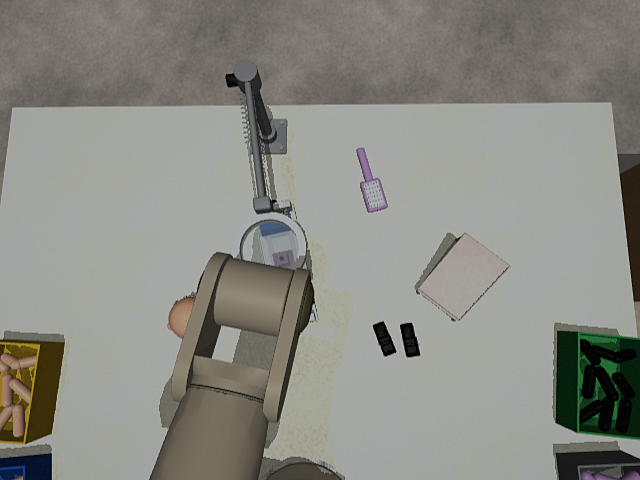

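View pics/s18.png

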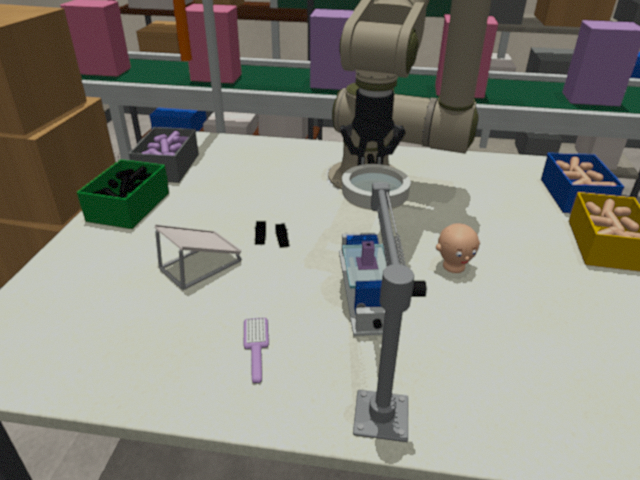

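Run:
```python
from lamp import *
z=load('t18'); print(proj(z,[541.4,48.1,278]),proj(z,[544,44,278]),proj(z,[544,44,278-0])); 
im=z['im'][190:300,210:340,::-1]; cv2.imwrite('pics/t18c.png',cv2.resize(im,None,fx=5,fy=5,interpolation=cv2.INTER_CUBIC))
```

```text
[268.308 247.895] [270.674 246.427] [270.674 246.427]
```

View pics/t18c.png

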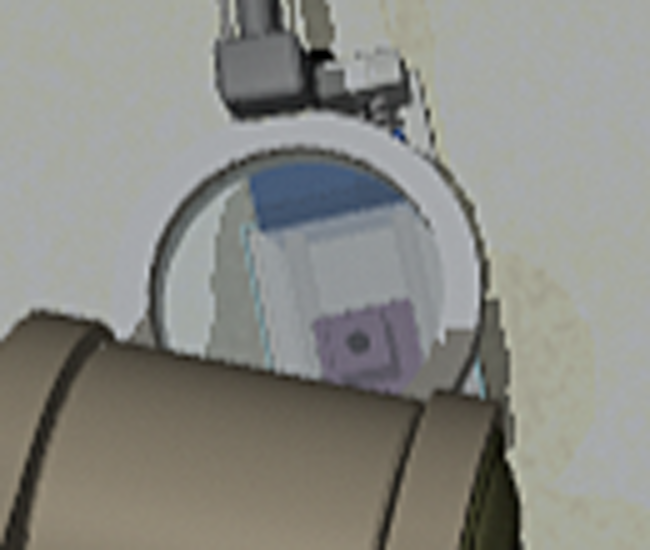

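The lens ring centre is near (271,249), against (270.7,246.4) for a spot directly over the post, so it is within about 6 mm. I'll open, rise and back away.

Emit:
servo_tool(targets=[[0,0,0,0,1.5,0,0.2],[0,0,0,0,0,0,0.2],[0,0,0,-15,0,0,0.2],[0,0,0,-30,0,0,0.2],[0,0,0,-45,0,0,0.2],[0,0,0,-40,0,0,0.2],[0,0,0,0,0,-45,0.2],[0,0,0,0,0,-45,0.2]])

```text
time_s: 19.15
eef_pos: [354.5, 17.3, 373.0]
eef_rot: [[-0.003, -0.161, 0.987], [-0.001, 0.987, 0.161], [-1.0, -0.0, -0.003]]
wrist_force: [-0.7, -1.0, 0.5]
width: 51.5
```

Emit:
servo_tool(targets=[[0,0,0,0,-50,0,0.2],[0,0,0,0,-50,0,0.2],[0,0,0,0,-50,0,0.2],[0,0,0,0,-50,0,0.2],[0,0,0,0,-50,0,0.2],[0,0,0,0,-20,0,0.2],[0,0,0,0,0,0,0.2],[0,0,0,0,0,0,0.2]])

```text
time_s: 20.15
eef_pos: [398.8, -248.0, 373.4]
eef_rot: [[-0.003, -0.161, 0.987], [-0.001, 0.987, 0.161], [-1.0, -0.0, -0.003]]
wrist_force: [0.7, -0.2, 0.7]
width: 51.4
```

Run:
```python
from lamp import *
s=arm.state(); print(s['time_s'],s['eef_pos'],s['wrist_force'],s['qd'].round(1))
look('top','t19'); look('scene','s19')
z=load('t19'); im=z['im'][190:345,210:340,::-1]; cv2.imwrite('pics/t19c.png',cv2.resize(im,None,fx=3.8,fy=3.8,interpolation=cv2.INTER_CUBIC))
P=cloud(z); m=np.zeros((480,640),bool); m[195:300,225:325]=True; m&=(P[...,2]>272)&(P[...,2]<284)
q=P[m]; print(len(q),cv2.minAreaRect(q[:,:2].astype(np.float32)),np.percentile(q[:,:2],[2,98],axis=0))
z=load('s19'); im=z['im'][150:345,310:450,::-1]; cv2.imwrite('pics/s19c.png',cv2.resize(im,None,fx=3,fy=3,interpolation=cv2.INTER_CUBIC))
```

```text
20.15 [ 398.804 -248.027  373.385] [ 0.669 -0.207  0.699] [ 0.2 -0.4  0.  -0.  -0.2 -0.1]
1623 ((544.1358642578125, 49.1282958984375), (136.97476196289062, 131.6668243408203), 48.70134353637695) [[478.27  -14.433]
 [602.804 108.586]]
```

View pics/t19.png

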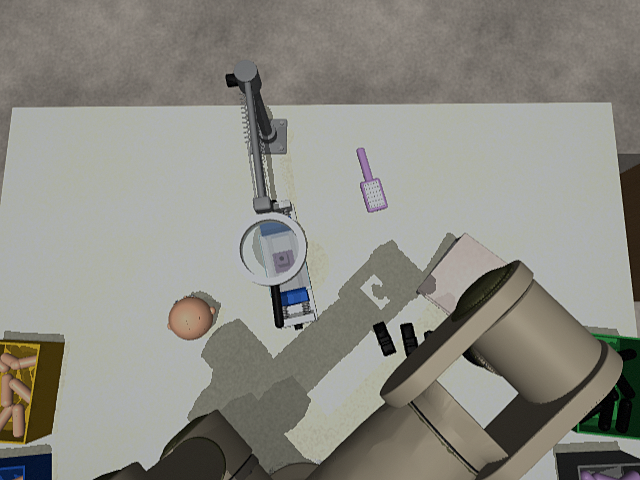

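View pics/t19c.png

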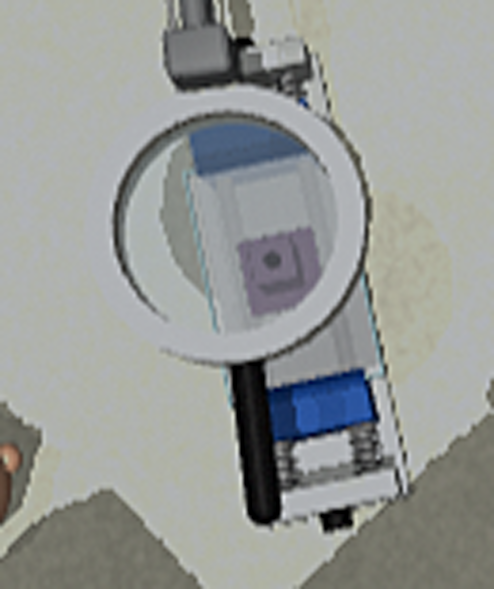

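View pics/s19c.png

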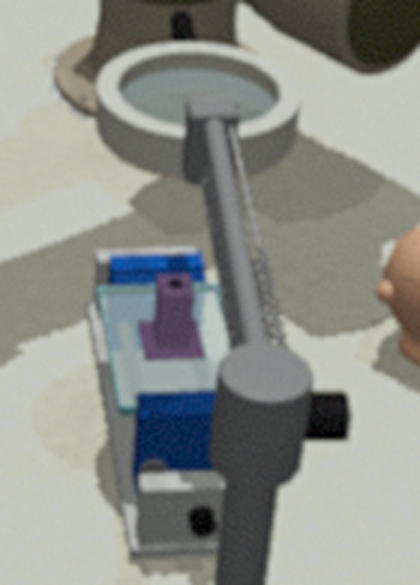

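The lens ring centre is at about (542,48) and the post at about (543,43), so they are roughly 5 mm apart. I'll do a last check of the jaws, then hand in.

Run:
```python
from jaws import *
jaws('top0'); jaws('t14'); jaws('t19')
z=load('t14'); print('post hole',atz(z,281.75,258.75,126), (base_R(VY,0).T@(atz(z,281.75,258.75,126)-np.array([543.3,43.3,72]))).round(1))
P=cloud(z); q=P[257:261,280:284].reshape(-1,3); print('post top z',np.median(q[:,2]))
arm.finish_job()
```

```text
top0 near 352 x 2-98% [-88.5 -87.4 -62.9 -61.4] z 15.4 y [-34.3  34.3]
top0 far 353 x 2-98% [58.7 60.3 85.5 87.1] z 15.2 y [-34.1  34.1]
t14 near 366 x 2-98% [-94.8 -93.8 -69.  -67.2] z 15.6 y [-34.3  34.2]
t14 far 342 x 2-98% [64.  65.9 91.3 92.4] z 15.4 y [-33.9  34.5]
t19 near 277 x 2-98% [-94.9 -93.8 -69.7 -67.2] z 15.5 y [-34.3  20.5]
post hole [542.539  41.361 126.   ] [-1.2 -1.7 54. ]
post top z 126.73944495162368
the job is handed in; nothing more can be done
```

The base is loaded in the spring vice and the magnifier lens stands above the lilac post. The job was handed in at about 20 s, but the hand-in reports no verdict.

I gripped the base by its post and pushed its low end into the near jaw at an 18° slant, which moved that jaw about 24 mm. I then lowered it level and eased it toward the middle while still gripping, so the far end entered its groove before I let go. After that I swung the lamp in by its handle, with the fingers loosely around it.

My last checks, from the camera images:
- **Jaws:** the top camera puts both about 6 mm out from rest, and the wrist camera gave 6.3 mm near and 5.6 mm far. After the lamp came in, only the near jaw could be measured again.
- **Post:** it is within about 2 mm of the vice's middle in both directions. Its top is at about 126.7 mm, against an expected 126 mm.
- **Lens:** it is roughly 5 mm from the post seen from above.
- **Other objects:** the doll head and hairbrush sit where they started. The shoes were also in place, though the arm partly covered one in the last top view.
- **Robot:** the arm is well clear of everything.

Two readings were imperfect:
- **Camera agreement:** the wrist and top cameras disagreed by about 2 mm on the vice's middle.
- **Downward force:** it reached about 10 N more than the weight of the base during the slanted push. It eased to about −2.6 N once the base was level and partly back toward the middle.

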